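# Put the tiered remote stand back together and load it

## Task

Rebuild the tiered stand: fit the middle tier's square bore fully home on the shaft of the bottom tier, its trays crossing those of the bottom tier, then fit the top tier fully home on the middle one, its tray lying the same way as the bottom tier's trays. Lay whichever remotes are there flat, buttons up, inside their trays: TV and soundbar remotes on the bottom tier, one each side, the fan remote on either side of the middle tier, the blind remote on the top tier. Leave the jar, the coaster and the cup where they are.

Things in the scene. Friction and masses are not known exactly. Their poses are not given: they have to be found in the camera images.
- stand: Fixed bottom tier, steel. Pillar 46 mm square, 85 mm tall; on it a brass square shaft 18 mm wide, 28 mm tall, sides parallel to x and y. Two open tray lobes run along its +y and -y, 23 to 185 mm from the axis, 64 mm wide (58 inside), floor 18 mm up, rim 6 mm above the floor. Origin: on the axis, on the sideboard; z up.
- stand_seat (a point): On the stand's axis, the flat top of the pillar (85 mm up) at the foot of the square shaft, where the underside of the middle tier's hub comes to rest.
- stand_left (a point): Middle of the floor of the bottom tier's +y lobe (106 mm from the axis, 18 mm up).
- stand_right (a point): Middle of the floor of the bottom tier's -y lobe (106 mm from the axis, 18 mm up).
- middle: Loose middle tier. Hub 46 mm square, 34 mm tall, square bore 20 wide, 31 deep below; pillar 36 mm square to 85 mm up (grip at 45 to 80), brass square shaft 18 wide to 113 mm. Tray lobes along +x and -x, 23 to 165 mm from the axis, 64 wide (58 inside), floor 26 mm up, rim 6 mm above it. Origin: on the axis at the hub's underside; z up; bore and shaft sides parallel to x, y. Starts upright. 0.6 kg.
- middle_seat (a point): On the middle tier's axis, flat top of its pillar (85 mm above its underside), where the top tier's hub comes to rest.
- middle_a (a point): Middle of the floor of the middle tier's +x lobe (98 mm from the axis, 26 mm above its underside).
- middle_b (a point): Middle of the floor of the middle tier's -x lobe (98 mm from the axis, 26 mm above its underside).
- top: Loose top tier: narrow open tray 110 mm long (x), 46 wide (y), inside 104 by 40, floor 38 mm and rim 44 mm above the underside, on a 46 mm square hub 34 mm tall with a square bore 20 wide, 31 deep below. Grip across its 46 mm width. Origin: on the bore's axis at the hub's underside; x along the tray, z up; bore sides parallel to x, y. Starts upright. 0.25 kg.
- top_in (a point): Middle of the floor of the top tier's tray, 38 mm above its underside.
- tv_remote: Black TV remote with rows of grey keys, a steel ring pad and a red key, 135 by 44 by 20 mm, 110 g. Origin: centre of its underside; x along its length, z up out of its button face. May be absent.
- sound_remote: Grey soundbar remote with a black cross and an orange key, 115 by 38 by 18 mm, 80 g. Origin: centre of its underside; x along its length, z up out of its button face. May be absent.
- fan_remote: White fan remote with blue keys, 105 by 38 by 18 mm, 70 g. Origin: centre of its underside; x along its length, z up out of its button face. May be absent.
- blind_remote: Yellow blind remote with two black keys, 95 by 34 by 18 mm, 60 g. Origin: centre of its underside; x along its length, z up out of its button face. May be absent.
- jar: Small glass jar with a steel screw lid, 60 mm across, 75 mm tall. Origin under its centre. Leave alone.
- coaster: Red hard silicone coaster, 96 mm across, 8 mm thick. Origin under its centre. Leave alone.
- cup: Blue cup, 76 mm across, 70 mm tall. Origin under its centre. Leave alone.
Mind the look-alikes: they are no part of the job. What is meant by the blind_remote is not turquoise, and is the smaller of those in its own colour.

How it is judged:
By the outcome, as a careful person would: the job done as asked, in the order asked, and still so for the second after the job is handed in, with the robot touching nothing.
Of tv_remote, sound_remote, fan_remote, blind_remote only 2 to 4 are there at a start; the rules pass over those that are not, and their reading is None.
At some moment in a run one of tv_remote, sound_remote, fan_remote, blind_remote, top may be knocked a few centimetres aside while the robot is not near it.
It also fails if it takes over 210 s, if anything falls off the work surface, if the arm or the gripper's body presses on something with over 40 N, if the wrist force passes 120 N, or if a joint passes its speed limit or range.

## Robot

A 7-joint arm with a two-finger parallel gripper is mounted at the origin on the work surface. World frame = base frame: x ahead of the robot, y to its left, z up, the work surface at z = 0. Lengths are in m, angles in rad, forces in N, time in s.
With the tool pointing down it reaches from about 0.35 to 0.775 m from the base axis. Payload 3.1 kg.
Tool frame: the origin (TCP) lies between the finger pads; the fingertips stand 14 mm ahead of it and the grasp point (between the pads) lies 5 mm behind it (manip.finger_overhang is the distance from the TCP to the fingertips, in m); z points along the fingers, y is the direction in which the jaws open and shut (so a half turn about z gives the same grasp; the last joint's range is limited). The gripper opens to 85 mm and grips with 20 to 120 N. Pads are 22 mm wide; open, the fingers measure 114 mm over their backs; the gripper's body (76 mm by 85 mm) begins 54 mm behind the grasp point. The pads swing forward as they close: fully open they stand 13 mm farther back than shut.
Start: joints at [-0.042, 0.311, 0.014, 1.512, -0.004, 1.319, -0.027], TCP at [0.55, 0, 0.245] pointing down, gripper open.
Joint ranges: [-2.7, 2.7], [-0.3, 1.91], [-1.27, 1.3], [0.12, 2.57], [-1.44, 4.58], [0.2, 2.03], [-3.05, 3.05]. Speed limits (rad/s): [2.79, 2.79, 3.14, 3.14, 3.14, 3.14, 3.14].

## Interface

Orientations are given as a unit quaternion [w, x, y, z].
In Python, from plant import manip gives the robot as it stands.
- The arm moves only by the shell command python3 -m jog 'ROWS' [FORCE]. ROWS is JSON, a list of rows, each a list of 7 numbers: the closure, from -1 (fully open) to 1 (shut), then the shift along the tool's x, y, z in mm, then the turn, a rotation vector about the tool's x, y, z in rad. In form: [[hand, x, y, z, ax, ay, az], ...]. A call has 1 to 12 rows; each row shifts and turns the commanded pose from where the row before left it, along the tool's axes as they then stand; what a row does not reach is not made up. A row lasts 1/10 s, in which the tool goes at most 50 mm and 8.59 degrees, less where a joint would pass 70% of its speed; a pose out of reach is approached as far as the arm can. A call with a gripper value outside its range is refused whole. The fingers move at their own pace and stop on an object; FORCE is the grip in N (left out, the last holds). Time passes only in rows, so rows that do not move let the fingers close. It gives the time, the measured TCP pose, the force and the opening at its end, in the units of the state.
- manip.state(): the state, without advancing time (a new reading comes with each control period).
- manip.get_image(name): name is "scene" or "side" or "wrist"; returns the picture (384x512x3 uint8, red, green, blue); there is no depth.
- manip.calibration(name): a dict with "fov_y" (degrees; the focal length in pixels is half the picture's height over the tangent of half this angle, whatever the lens; pixels are square), "cx", "cy" (the principal point, pixels), "eye" and "attitude" of the camera in the world; the wrist camera has in their place "tool_from_camera" (4x4, takes a point from camera to tool coordinates, whose origin is the TCP and whose axes are the flange's). Camera axes: x right, y up, looking along -z (the intrinsics and any distortion apply to the point x, -y, -z); pixel columns grow to the right and rows downward; lengths in m; the calibration is good to about 2 mm. A picture is of the moment at which its call begins: read the wrist's pose just before it. calibration takes no time and is no camera call.
- manip.job_done(): hands the job in, once; it reports no verdict.
The state is a dict: "time": time; "joint_positions": joint angles; "joint_velocities": joint speeds; "effort": joint torques, N m; "position": TCP position; "tcp_rot": TCP orientation; "ft_force": force on the tool from outside, world axes, zero at the start; "moment": the same for the moment, N m; "gripper_width": finger opening in m.
Only numpy, scipy, OpenCV 4.12 (cv2) and the standard library are available. Lean on these libraries where they do the work, as an engineer would, in place of code of your own. Each camera call takes 0.05 s, during which the arm holds its last target.

## Working session

There is one attempt and no reset: what is moved stays moved. The work goes in short steps, Python scripts to look and compute and a shell command to move; the robot and the scene stay as the last step left them, time stands still between calls to the robot, and variables do not carry over. Pictures are saved under pics/ and viewed, and the job is handed in when it is done.

```bash
ls; mkdir -p pics; python3 - <<'E'
from plant import manip
import cv2,numpy as np
print(manip.state())
for n in("scene","side","wrist"):
    print(n,manip.calibration(n))
    cv2.imwrite(f"pics/{n}0.png",manip.get_image(n)[:,:,::-1])
E
```

```text
pics
{'time': 0.0, 'joint_positions': array([-0.04166516,  0.31175316,  0.01401621,  1.51309322, -0.00442894,
        1.31920838, -0.02719627]), 'joint_velocities': array([-0.00018282, -0.00162737, -0.00018263, -0.00143702,  0.00087018,
        0.00027585, -0.00034696]), 'effort': array([-8.45983850e-04, -3.79911804e+01,  1.45537080e-01, -2.30588043e+01,
        1.22032766e-02,  1.37352623e-02,  4.05736500e-06]), 'position': array([ 5.49283406e-01, -9.50071105e-06,  2.44191415e-01]), 'tcp_rot': array([-0.00083136,  0.70710088,  0.70711164, -0.00088676]), 'ft_force': array([ 0.27819723, -0.03905823,  0.36788152]), 'moment': array([-0.00145965,  0.00474106,  0.02172897]), 'gripper_width': 0.08529764983901654}
scene {'fov_y': 54.61239760215355, 'cx': 257.7000432153589, 'cy': 194.12208082775862, 'eye': array([ 1.07223918, -0.26732824,  0.83118721]), 'attitude': array([0.76611209, 0.27828223, 0.18992775, 0.54731958])}
side {'fov_y': 43.24234990733207, 'cx': 256.34942271431225, 'cy': 199.54064278287188, 'eye': array([-0.2098611 , -0.98043982,  0.97158001]), 'attitude': array([ 0.84546182,  0.42137766, -0.14020068, -0.29661244])}
wrist {'fov_y': 58.73846857003028, 'cx': 250.85577891424205, 'cy': 194.47166544019478, 'tool_from_camera': array([[-6.45655430e-04,  9.56354528e-01,  2.92208144e-01,
         7.44555967e-02],
       [ 9.99997879e-01,  1.18903118e-03, -1.68195618e-03,
         2.62423744e-04],
       [-1.95599101e-03,  2.92206439e-01, -9.56353267e-01,
        -1.28546371e-01],
       [ 0.00000000e+00,  0.00000000e+00,  0.00000000e+00,
         1.00000000e+00]])}
```

View pics/scene0.png

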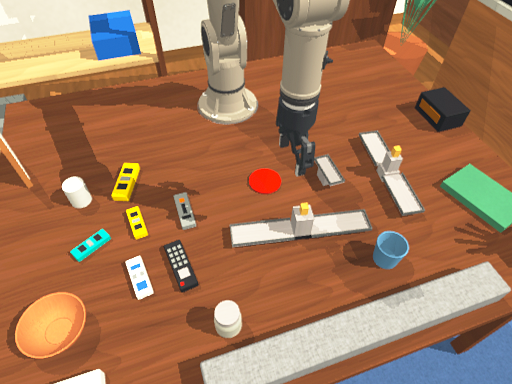

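View pics/side0.png

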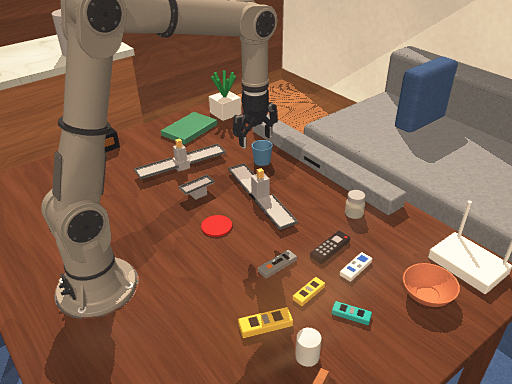

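View pics/wrist0.png

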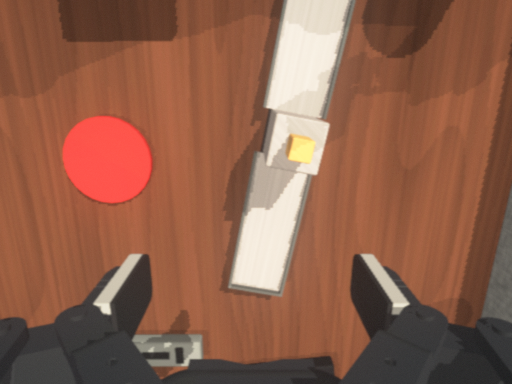

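```bash
cat > lib.py <<'E'
from plant import manip
import cv2,numpy as np
from scipy.spatial.transform import Rotation as R
def rot(q): return R.from_quat([q[1],q[2],q[3],q[0]]).as_matrix()
def cam(n,st=None):
    c=manip.calibration(n); f=192/np.tan(np.radians(c['fov_y']/2))
    if 'eye' in c: M=rot(c['attitude']);e=np.array(c['eye'])
    else:
        st=st or manip.state(); T=c['tool_from_camera'];Rt=rot(st['tcp_rot'])
        M=Rt@T[:3,:3]; e=Rt@T[:3,3]+st['position']
    return f,c['cx'],c['cy'],M,e
def ray(C,u,v):
    f,cx,cy,M,e=C; d=M@np.array([(u-cx)/f,-(v-cy)/f,-1]); return e,d/np.linalg.norm(d)
def pl(C,u,v,z):
    e,d=ray(C,u,v); return e+d*(z-e[2])/d[2]
def proj(C,p):
    f,cx,cy,M,e=C; q=M.T@(np.array(p)-e); return cx+f*q[0]/-q[2], cy-f*q[1]/-q[2]
def tri(rays):
    A=np.zeros((3,3));b=np.zeros(3)
    for e,d in rays:
        P=np.eye(3)-np.outer(d,d);A+=P;b+=P@e
    x=np.linalg.solve(A,b); return x,[np.linalg.norm((np.eye(3)-np.outer(d,d))@(x-e)) for e,d in rays]
def shot(n,name=None):
    st=manip.state(); im=manip.get_image(n)[:,:,::-1].copy()
    if name: cv2.imwrite(f"pics/{name}.png",im)
    return im,cam(n,st)
def mask(im,lo,hi):
    return cv2.inRange(cv2.cvtColor(im,cv2.COLOR_BGR2HSV),lo,hi)
def blobs(m,a=20):
    n,l,s,c=cv2.connectedComponentsWithStats(m)
    return [(s[i,4],c[i],s[i,:4],l==i) for i in range(1,n) if s[i,4]>=a]
E
python3 - <<'E'
from lib import *
for n in("scene","side","wrist"):
    im=cv2.imread(f"pics/{n}0.png");C=cam(n)
    m=mask(im,(18,120,120),(32,255,255))
    for b in blobs(m,15): print(n,'yel',b[0],b[1].round(1),pl(C,*b[1],0.018).round(3),pl(C,*b[1],.113).round(3))
    m=mask(im,(0,230,200),(4,255,255))
    for b in blobs(m,100): print(n,'red',b[0],b[1].round(1),pl(C,*b[1],0.008).round(3))
    if n!='wrist': cv2.imwrite(f"pics/{n}0c.png",cv2.resize(im[90:330,60:460] if n=='scene' else im[110:380,110:510],None,fx=2,fy=2,interpolation=cv2.INTER_CUBIC))
E
```

```text
scene yel 108 [142.7  26.7] [-0.627 -0.206  0.018] [-0.428 -0.213  0.113]
scene yel 1115 [47.9 44.7] [-0.592 -0.601  0.018] [-0.397 -0.562  0.113]
scene yel 79 [39.  56.1] [-0.509 -0.633  0.018] [-0.324 -0.591  0.113]
scene yel 588 [78.4 72. ] [-0.344 -0.49   0.018] [-0.178 -0.464  0.113]
scene yel 82 [396. 151.] [0.418 0.433 0.018] [0.495 0.351 0.113]
scene yel 614 [125.6 182.3] [ 0.283 -0.384  0.018] [ 0.375 -0.371  0.113]
scene yel 90 [303.9 208.4] [0.534 0.066 0.018] [0.597 0.027 0.113]
scene yel 374 [136.6 222.8] [ 0.436 -0.374  0.018] [ 0.511 -0.361  0.113]
scene yel 20 [ 44.  297.6] [ 0.579 -0.601  0.018] [ 0.637 -0.562  0.113]
scene yel 22 [ 26.5 310.6] [ 0.599 -0.637  0.018] [ 0.654 -0.594  0.113]
scene yel 709 [ 51.7 325. ] [ 0.651 -0.584  0.018] [ 0.7   -0.547  0.113]
scene yel 17 [ 16.2 334. ] [ 0.647 -0.656  0.018] [ 0.697 -0.61   0.113]
scene red 607 [264.5 180.6] [0.396 0.001 0.008]
side yel 361 [308.2 291.6] [ 0.417 -0.384  0.018] [ 0.354 -0.444  0.113]
side yel 828 [265.  322.8] [ 0.266 -0.392  0.018] [ 0.219 -0.451  0.113]
wrist yel 123 [297.2 142.1] [0.598 0.023 0.018] [0.585 0.037 0.113]
```

View pics/scene0c.png

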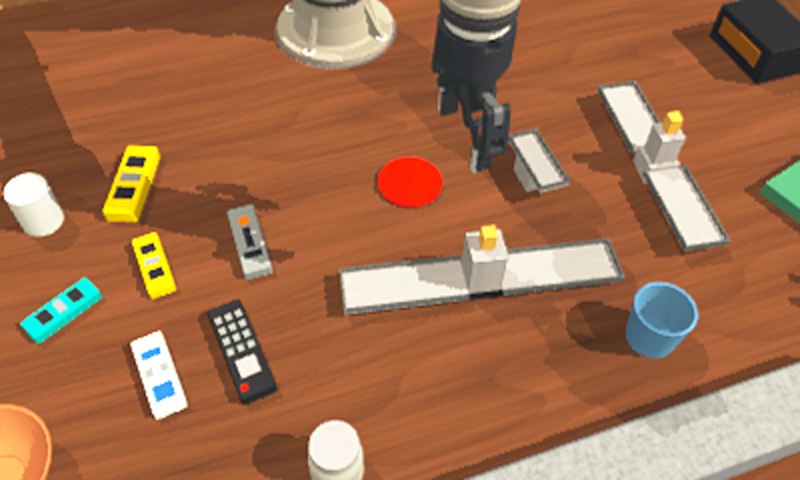

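View pics/side0c.png

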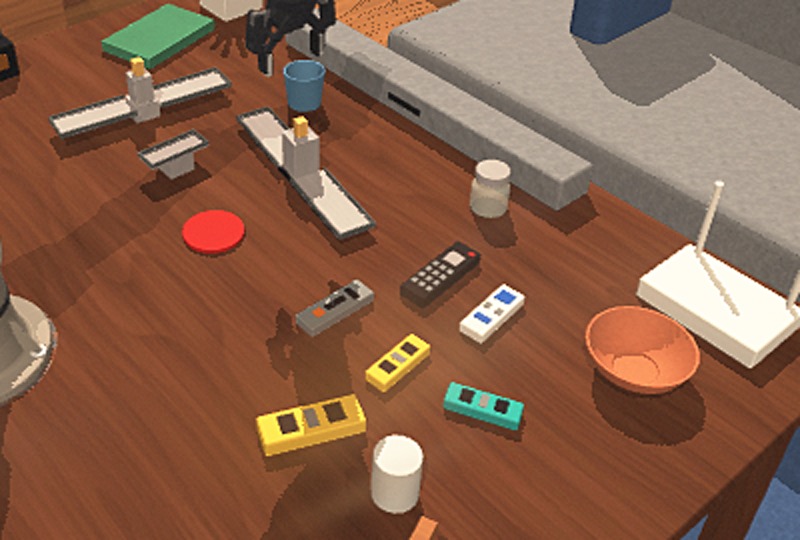

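```bash
python3 - <<'E'
from lib import *
S,D,W=cam('scene'),cam('side'),cam('wrist')
for nm,a,b in [('stand shaft',(303.9,206),(260,172)),('mid shaft',(396.5,149),(179,142))]:
    print(nm,tri([ray(S,*a),ray(D,*b)]))
# crops: scene0c: u=60+x/2, v=90+y/2 ; side0c: 110+x/2,110+y/2
def s(x,y,z):return pl(S,60+x/2,90+y/2,z).round(3)
def d(x,y,z):return pl(D,110+x/2,110+y/2,z).round(3)
print('standends',s(341,290,.024),s(617,260,.024),d(255,118,.024),d(358,226,.024))
print('midends',s(615,90,.032),s(707,240,.032),d(54,127,.032),d(228,77,.032))
print('top',s(540,160,.044),d(173,150,.044), s(518,136,.044),s(553,185,.044))
for n,a,b in [('tv',(243,350),(440,273)),('sound',(250,238),(335,305)),('fan',(160,373),(492,312)),('blind',(153,262),(398,361))]:
    print(n,s(*a,.018),d(*b,.018))
for n,a in [('jar',(335,445)),('cup',(660,300))]: print(n,s(*a,.07))
E
```

```text
stand shaft (array([0.58666478, 0.03083355, 0.104837  ]), [np.float64(0.002819276538104016), np.float64(0.002819276538103847)])
mid shaft (array([0.48457586, 0.35993001, 0.10508722]), [np.float64(0.003242334099885724), np.float64(0.003242334099885786)])
standends [ 0.556 -0.15   0.024] [0.629 0.212 0.024] [0.611 0.186 0.024] [ 0.556 -0.151  0.024]
midends [0.336 0.374 0.032] [0.643 0.34  0.032] [0.318 0.375 0.032] [0.647 0.319 0.032]
top [0.447 0.184 0.044] [0.432 0.171 0.044] [0.392 0.175 0.044] [0.496 0.18  0.044]
tv [ 0.598 -0.287  0.018] [ 0.583 -0.298  0.018]
sound [ 0.432 -0.243  0.018] [ 0.424 -0.253  0.018]
fan [ 0.596 -0.387  0.018] [ 0.582 -0.399  0.018]
blind [ 0.43  -0.373  0.018] [ 0.421 -0.383  0.018]
jar [ 0.769 -0.218  0.07 ]
cup [0.723 0.204 0.07 ]
```

```bash
python3 -m jog '[[-1,45,-8,0,0,0,0],[-1,45,-8,0,0,0,0],[-1,45,-8,0,0,0,0],[-1,45,-8,0,0,0,0],[-1,45,-8,0,0,0,0],[-1,45,-8,0,0,0,0],[-1,45,-8,0,0,0,0],[-1,0,-8,0,0,0,0],[-1,0,0,0,0,0,0.14],[-1,0,0,0,0,0,0],[-1,0,0,0,0,0,0]]'; python3 - <<'E'
from lib import *
shot('wrist','w1')
E
```

```text
time: 1.25
position: [0.4862, 0.3142, 0.245]
tcp_rot: [0.0, 0.754, 0.657, -0.0]
ft_force: [0.5, -0.1, -0.5]
gripper_width: 0.0856
```

View pics/w1.png

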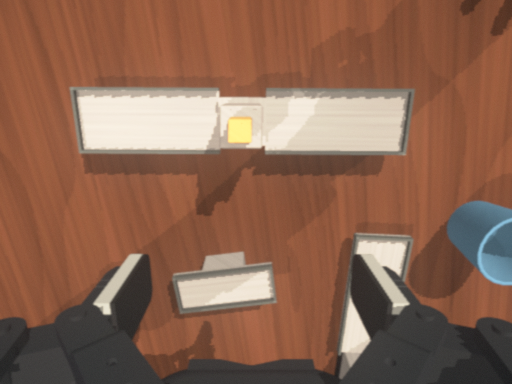

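```bash
python3 - <<'E'
from lib import *
C=cam('wrist');im=cv2.imread('pics/w1.png')
b=[b for b in blobs(mask(im,(18,120,120),(32,255,255)),30)]
for x in b:
  c=x[1]; print(x[0],c,x[2],pl(C,*c,.113))
  cnt=cv2.findContours(x[3].astype(np.uint8),0,1)[0][0]; print(cv2.minAreaRect(cnt))
P=[pl(C,*q,.032)[:2] for q in [(72,88),(412,90),(407,155),(80,153)]]
print(np.array(P).round(4)); P=np.array(P);print('mean',P.mean(0),'ang',np.degrees(np.arctan2(*(P[1]-P[0])[::-1])),np.degrees(np.arctan2(*(P[2]-P[3])[::-1])),np.linalg.norm(P[1]-P[0]),np.linalg.norm(P[2]-P[3]))
Q=np.array([pl(C,*q,.044)[:2] for q in [(174,275),(272,264),(276,304),(181,313)]]);print('top',Q.round(4),Q.mean(0),np.degrees(np.arctan2(*(Q[1]-Q[0])[::-1])))
for n in manip.calibration('wrist'):pass
cv2.imwrite('pics/w1c.png',cv2.resize(im[70:170,50:430],None,fx=2,fy=2,interpolation=cv2.INTER_CUBIC))
E
```

```text
52 [240.63461538 118.19230769] [230 117  21   3] [0.48705555 0.36909356 0.113     ]
((240.0, 118.0), (2.0, 20.0), 90.0)
[[0.3287 0.4136]
 [0.6505 0.3665]
 [0.6454 0.3037]
 [0.3185 0.3518]]
mean [0.48576164 0.35889509] ang -8.324978052226575 -8.377065641108105 0.3252381345241983 0.33039865826453435
top [[0.3879 0.209 ]
 [0.4952 0.2073]
 [0.4935 0.157 ]
 [0.3859 0.1604]] [0.44062072 0.18341104] -0.9126401322272266
```

View pics/w1c.png

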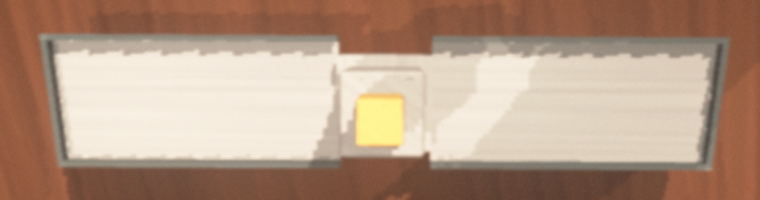

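```bash
cat >> lib.py <<'E'
def shaft(im,C,z):
    for x in blobs(mask(im,(18,60,150),(34,255,255)),60):
        cnt=cv2.findContours(x[3].astype(np.uint8),0,1)[0][0]; r=cv2.minAreaRect(cnt)
        if x[0]>3000: continue
        print(x[0],x[1].round(1),[np.round(v,1) for v in r],'bbox',x[2],pl(C,*r[0],z).round(4),pl(C,*x[1],z).round(4))
def yaw(st=None):
    st=st or manip.state(); Rt=rot(st['tcp_rot']); return np.degrees(np.arctan2(Rt[1,1],Rt[0,1])), Rt[:,2].round(4)
def delta(p,yawdeg=None,st=None):
    "tool-frame mm shift to world p, and turn about tool z for tool y at yawdeg"
    st=st or manip.state(); Rt=rot(st['tcp_rot']); d=Rt.T@(np.array(p)-st['position'])*1000
    y=yaw(st)[0]; dy=0 if yawdeg is None else (yawdeg-y+90)%180-90
    print('delta tool mm',d.round(1),'az',round(np.radians(-dy),4),'yaw now',round(y,2),'z',yaw(st)[1])
E
python3 - <<'E'
from lib import *
C=cam('wrist');im=cv2.imread('pics/w1.png')
shaft(im,C,.113); delta((.486,.360,.245),-8.35)
E
```

```text
636 [239.6 129.2] [array([239.5, 129. ]), array([26., 25.]), np.float64(90.0)] bbox [227 116  26  27] [0.485  0.3613 0.113 ] [0.4851 0.3611 0.113 ]
delta tool mm [45.3 -6.7  0.1] az 0.0067 yaw now -7.97 z [-1.e-04 -5.e-04 -1.e+00]
```

```bash
python3 -m jog '[[-1,23,-3,0,0,0,0.006],[-1,23,-3,0,0,0,0],[-1,0,0,0,0,0,0],[-1,0,0,0,0,0,0],[-1,0,0,0,0,0,0]]'; python3 - <<'E'
from lib import *
im,C=shot('wrist','w2'); shaft(im,C,.113); print(yaw())
E
```

```text
time: 1.8
position: [0.4874, 0.3598, 0.2452]
tcp_rot: [0.001, 0.757, 0.653, -0.0]
ft_force: [0.4, 0.4, -0.4]
gripper_width: 0.0854
653 [246.5 184.1] [array([246.5, 184. ]), array([28., 23.]), np.float64(90.0)] bbox [235 170  24  29] [0.4852 0.3635 0.113 ] [0.4852 0.3635 0.113 ]
(np.float64(-8.465057375040386), array([ 4.0e-04, -1.1e-03, -1.0e+00]))
```

View pics/w2.png

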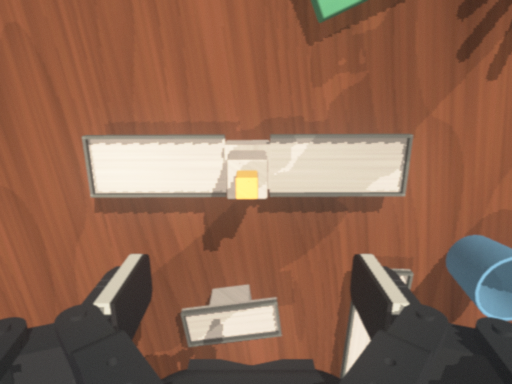

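```bash
python3 -m jog '[[-1,1.2,-2.4,40,0,0,0],[-1,0,0,40,0,0,0],[-1,0,0,40,0,0,0],[-1,0,0,40,0,0,0],[-1,0,0,25,0,0,0],[-1,0,0,0,0,0,0],[-1,0,0,0,0,0,0],[-1,0,0,0,0,0,0]]'; python3 - <<'E'
from lib import *
im,C=shot('wrist','w3');print(yaw())
E
```

```text
time: 2.65
position: [0.4853, 0.3627, 0.0613]
tcp_rot: [0.0, 0.757, 0.653, 0.001]
ft_force: [0.6, 0.0, 0.1]
gripper_width: 0.0857
(np.float64(-8.397560809594664), array([ 0.0017,  0.001 , -1.    ]))
```

View pics/w3.png

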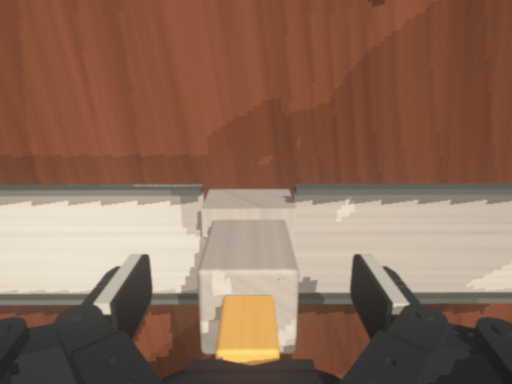

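```bash
python3 -m jog '[[1,0,0,0,0,0,0],[1,0,0,0,0,0,0],[1,0,0,0,0,0,0],[1,0,0,0,0,0,0],[1,0,0,0,0,0,0],[1,0,0,0,0,0,0],[1,0,0,0,0,0,0],[1,0,0,0,0,0,0],[1,0,0,0,0,0,0],[1,0,0,0,0,0,0]]' 50;  python3 - <<'E'
from lib import *
print(yaw(),manip.state()['position'])
E
python3 -m jog '[[-1,0,0,0,0,0,0],[-1,0,0,0,0,0,0],[-1,0,0,0,0,0,0],[-1,0,0,0,0,0,0],[-1,0,0,0,0,0,0],[-1,0,0,-35,0,0,0],[-1,0,0,-50,0,0,0],[-1,0,0,-50,0,0,0],[-1,0,0,-50,0,0,0],[-1,0,0,0,0,0,0],[-1,0,0,0,0,0,0],[-1,0,0,0,0,0,0]]';  python3 - <<'E'
from lib import *
im,C=shot('wrist','w4'); shaft(im,C,.113); print(yaw(),manip.state()['position'])
cv2.imwrite('pics/w4c.png',cv2.resize(im[120:220,70:430],None,fx=2.2,fy=2.2,interpolation=cv2.INTER_CUBIC))
E
```

```text
time: 3.7
position: [0.4844, 0.3633, 0.0607]
tcp_rot: [-0.0, 0.757, 0.654, 0.0]
ft_force: [-1.3, -0.2, 5.2]
gripper_width: 0.0352
(np.float64(-8.352004498015324), array([ 3.e-04,  5.e-04, -1.e+00])) [0.48440919 0.36326521 0.06068266]
time: 4.9
position: [0.4837, 0.3623, 0.2439]
tcp_rot: [0.0, 0.757, 0.654, -0.001]
ft_force: [-0.2, -1.1, -0.6]
gripper_width: 0.0854
648 [251.8 186.3] [array([252. , 186.5]), array([29., 22.]), np.float64(90.0)] bbox [241 172  23  30] [0.4854 0.3637 0.113 ] [0.4853 0.3639 0.113 ]
(np.float64(-8.360194001156634), array([-0.003 , -0.0025, -1.    ])) [0.48355244 0.36217601 0.2432486 ]
```

View pics/w4c.png

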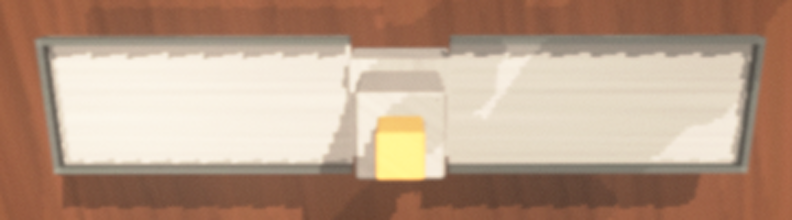

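```bash
python3 -m jog '[[-1,-44,21,0,0,0,0],[-1,-44,21,0,0,0,0],[-1,-44,21,0,0,0,0],[-1,-44,21,0,0,0,0],[-1,-44,21,0,0,0,0],[-1,-44,21,0,0,0,0],[-1,-45,21,0,0,0,0],[-1,0,0,0,0,0,0.036],[-1,0,0,0,0,0,0],[-1,0,0,0,0,0,0],[-1,0,0,0,0,0,0],[-1,0,0,0,0,0,0]]';  python3 - <<'E'
from lib import *
im,C=shot('wrist','w5'); shaft(im,C,.113); print(yaw(),manip.state()['position'])
E
```

```text
time: 6.15
position: [0.5845, 0.0378, 0.245]
tcp_rot: [-0.0, 0.767, 0.641, -0.0]
ft_force: [-0.2, 0.7, -0.0]
gripper_width: 0.0855
649 [257.  192.3] [array([257. , 192.5]), array([29., 22.]), np.float64(90.0)] bbox [246 178  23  30] [0.5893 0.0336 0.113 ] [0.5894 0.0337 0.113 ]
(np.float64(-10.25380719547463), array([-3.e-04,  4.e-04, -1.e+00])) [0.58462988 0.03746584 0.24519534]
```

View pics/w5.png

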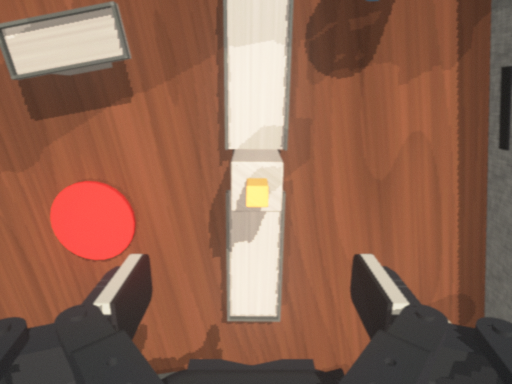

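```bash
python3 -m jog '[[-1,-4.7,4,0,0,0,0],[-1,0,0,0,0,0,0],[-1,0,0,0,0,0,0],[-1,0,0,0,0,0,0],[-1,0,0,0,0,0,0]]';  python3 - <<'E'
from lib import *
im,C=shot('wrist','w6'); shaft(im,C,.113); print(yaw(),manip.state()['position'])
cv2.imwrite('pics/w6c.png',cv2.resize(im[60:330,190:320],None,fx=2.2,fy=2.2,interpolation=cv2.INTER_CUBIC))
E
```

```text
time: 6.7
position: [0.588, 0.0306, 0.2453]
tcp_rot: [-0.0, 0.768, 0.64, 0.0]
ft_force: [-0.3, 0.6, 0.0]
gripper_width: 0.0855
659 [251.2 184.4] [array([251.5, 184.5]), array([29., 23.]), np.float64(90.0)] bbox [240 170  24  30] [0.5897 0.0335 0.113 ] [0.5895 0.0336 0.113 ]
(np.float64(-10.41377748320882), array([ 0.e+00,  1.e-04, -1.e+00])) [0.58796257 0.03060515 0.24531509]
```

View pics/w6c.png

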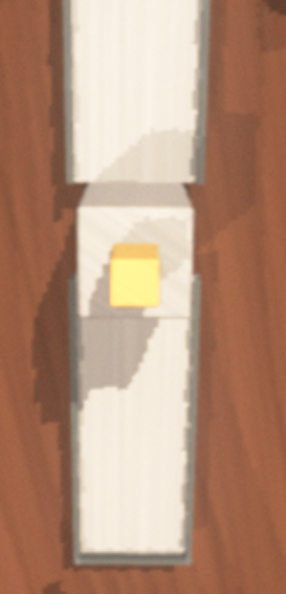

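```bash
cat >> lib.py <<'E'
def edges(im,C,z,rows,lo,hi,vert=True):
    "subpixel: for each row, first/last strong gradient between lo..hi; fit lines, return world angle"
    g=cv2.GaussianBlur(im[:,:,2],(3,3),0).astype(float)   # red channel: wood vs grey rim
    h=im.astype(float); s=(h[:,:,2]-h[:,:,0])  # R-B: wood high, grey low
    s=cv2.GaussianBlur(s,(3,3),0); out=[]
    L=[];Rr=[]
    for r in rows:
        p=s[r,lo:hi] if vert else s[lo:hi,r]
        low=np.where(p<25)[0]
        if len(low)<10: continue
        def sub(i,dr):
            a,b=p[i],p[i+dr]; return i+dr*(25-a)/(b-a)
        i,j=low[0],low[-1]
        if i<1 or j>len(p)-2: continue
        for A,q in ((L,sub(i,-1)),(Rr,sub(j,1))):
            uv=(lo+q,r) if vert else (r,lo+q)
            A.append(pl(C,*uv,z)[:2])
    for A in(L,Rr):
        A=np.array(A,np.float32); vx,vy,x0,y0=cv2.fitLine(A,cv2.DIST_HUBER,0,.001,.001).ravel()
        out.append((len(A),round(float(np.degrees(np.arctan2(vy,vx))),2),x0.round(4),y0.round(4)))
    return out
E
python3 - <<'E'
from lib import *
C6=cam('wrist');
im=cv2.imread('pics/w6.png');print(edges(im,C6,.024,range(205,310),190,310), edges(im,C6,.024,range(10,130),190,320))
# same nominal pose for w4, angle relative to tool
im=cv2.imread('pics/w4.png');print(edges(im,C6,.032,list(range(100,220)),110,215,False), edges(im,C6,.032,range(285,400),110,215,False))
E
```

```text
[(103, 79.52, np.float32(0.5381), np.float32(-0.0721)), (103, 79.05, np.float32(0.5964), np.float32(-0.0829))] [(112, 79.71, np.float32(0.5738), np.float32(0.1172)), (112, 78.68, np.float32(0.6361), np.float32(0.1134))]
[(120, -10.37, np.float32(0.5113), np.float32(0.0749)), (120, -10.4, np.float32(0.4886), np.float32(0.0156))] [(67, -10.32, np.float32(0.6701), np.float32(0.0464)), (67, -10.25, np.float32(0.6781), np.float32(-0.0197))]
```

```bash
python3 -m jog '[[-1,0,0,0,0,0,-0.036],[-1,44.8,-21.5,0,0,0,0],[-1,44.8,-21.5,0,0,0,0],[-1,44.8,-21.5,0,0,0,0],[-1,44.8,-21.5,0,0,0,0],[-1,44.8,-21.5,0,0,0,0],[-1,44.8,-21.5,0,0,0,0],[-1,45,-21.8,0,0,0,0],[-1,0,0,0,0,0,0],[-1,0,0,0,0,0,0],[-1,0,0,0,0,0,0],[-1,0,0,0,0,0,0]]';  python3 - <<'E'
from lib import *
im,C=shot('wrist','w7'); shaft(im,C,.113); print(yaw(),manip.state()['position'])
im,C=shot('wrist','w7'); shaft(im,C,.113); print(yaw(),manip.state()['position'])
E
```

```text
time: 7.95
position: [0.4858, 0.3607, 0.2454]
tcp_rot: [0.001, 0.758, 0.652, -0.0]
ft_force: [0.2, 0.7, -0.1]
gripper_width: 0.0854
641 [248.5 184.6] [array([248.5, 185. ]), array([28., 23.]), np.float64(90.0)] bbox [237 171  24  29] [0.4852 0.3633 0.113 ] [0.4853 0.3637 0.113 ]
(np.float64(-8.574039471569023), array([ 7.e-04, -9.e-04, -1.e+00])) [0.4857345  0.36081996 0.24541138]
647 [248.7 185.1] [array([249. , 185.5]), array([29., 22.]), np.float64(90.0)] bbox [238 171  23  30] [0.4854 0.3631 0.113 ] [0.4853 0.3635 0.113 ]
(np.float64(-8.549210417713185), array([ 6.e-04, -6.e-04, -1.e+00])) [0.48556494 0.36111268 0.24544645]
```

```bash
python3 -m jog '[[-1,2.1,-1.5,44,0,0,-0.003],[-1,0,0,40,0,0,0],[-1,0,0,40,0,0,0],[-1,0,0,40,0,0,0],[-1,0,0,20,0,0,0],[-1,0,0,0,0,0,0],[-1,0,0,0,0,0,0],[-1,0,0,0,0,0,0]]';python3 -m jog '[[1,0,0,0,0,0,0],[1,0,0,0,0,0,0],[1,0,0,0,0,0,0],[1,0,0,0,0,0,0],[1,0,0,0,0,0,0],[1,0,0,0,0,0,0],[1,0,0,0,0,0,0],[1,0,0,0,0,0,0],[1,0,0,0,0,0,0],[1,0,0,0,0,0,0]]' 70;  python3 - <<'E'
from lib import *
print(yaw(),manip.state()['position'])
E
python3 -m jog '[[1,0,0,-2,0,0,0],[1,0,0,-30,0,0,0],[1,0,0,-40,0,0,0],[1,0,0,-40,0,0,0],[1,0,0,-30,0,0,0],[1,0,0,0,0,0,0],[1,0,0,0,0,0,0]]'; python3 - <<'E'
from lib import *
shot('wrist','w8');shot('scene','s1'); st=manip.state(); print(yaw(),st['position'],st['moment']); delta((.5886,.0332,.205),-10.95)
E
```

```text
time: 8.85
position: [0.4849, 0.366, 0.0635]
tcp_rot: [0.0, 0.756, 0.655, 0.002]
ft_force: [-0.4, -0.4, -0.9]
gripper_width: 0.0851
time: 9.85
position: [0.4842, 0.3655, 0.0621]
tcp_rot: [0.0, 0.756, 0.655, 0.001]
ft_force: [1.4, 0.4, 4.8]
gripper_width: 0.0349
(np.float64(-8.204768247827836), array([ 2.e-03,  9.e-04, -1.e+00])) [0.48421104 0.3654591  0.06213789]
time: 10.55
position: [0.4817, 0.3646, 0.2009]
tcp_rot: [-0.0, 0.756, 0.655, -0.002]
ft_force: [0.2, 0.3, -5.9]
gripper_width: 0.0351
(np.float64(-8.17529037394642), array([-0.0066, -0.005 , -1.    ])) [0.48108074 0.36361333 0.19922658] [-0.01463383  0.02819392  0.01368082]
delta tool mm [-311.8  153.4   -4.8] az 0.0484 yaw now -8.18 z [-0.0066 -0.005  -1.    ]
```

View pics/s1.png

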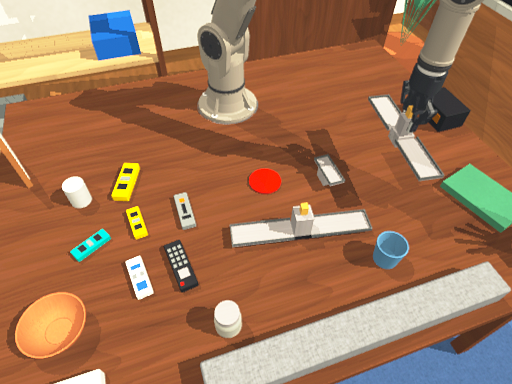

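```bash
python3 -m jog '[[1,-31,15.3,-0.5,0,0,0.005],[1,-31,15.3,-0.5,0,0,0.005],[1,-31,15.3,0,0,0,0.005],[1,-31,15.3,0,0,0,0.005],[1,-31,15.3,0,0,0,0.005],[1,-31,15.3,0,0,0,0.005],[1,-31,15.3,0,0,0,0.005],[1,-31,15.3,0,0,0,0.005],[1,-31,15.3,0,0,0,0.005],[1,-31,15.3,0,0,0,0.003],[1,0,0,0,0,0,0],[1,0,0,0,0,0,0]]';python3 -m jog '[[1,0,0,0,0,0,0],[1,0,0,0,0,0,0],[1,0,0,0,0,0,0],[1,0,0,0,0,0,0]]';  python3 - <<'E'
from lib import *
st=manip.state(); print(yaw(),st['position'],st['moment']); delta((.5884,.0354,.18),-10.95)
im,C=shot('wrist','w9');shot('side','d1');shot('scene','s2')
E
```

```text
time: 11.85
position: [0.5815, 0.0323, 0.2012]
tcp_rot: [-0.002, 0.773, 0.635, -0.003]
ft_force: [-0.1, 0.6, -4.7]
gripper_width: 0.0351
time: 12.25
position: [0.5829, 0.0352, 0.2042]
tcp_rot: [-0.0, 0.771, 0.637, -0.0]
ft_force: [-1.5, -0.3, -4.9]
gripper_width: 0.0353
(np.float64(-10.848192788524889), array([-2.e-04,  1.e-04, -1.e+00])) [0.58289983 0.03516079 0.20423467] [0.01766796 0.01449856 0.02419254]
delta tool mm [ 1.3  5.4 24.2] az 0.0018 yaw now -10.85 z [-2.e-04  1.e-04 -1.e+00]
```

View pics/w9.png

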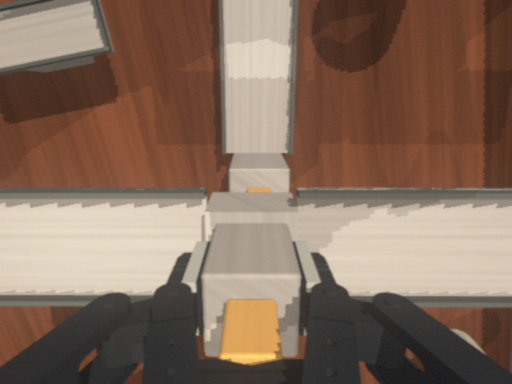

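View pics/d1.png

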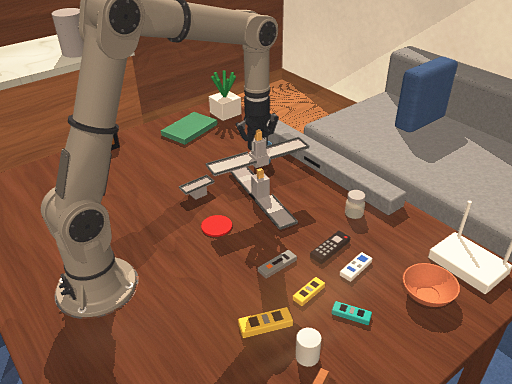

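```bash
python3 -m jog '[[1,1.3,5.4,10,0,0,0.002],[1,0,0,0,0,0,0],[1,0,0,0,0,0,0],[1,0,0,0,0,0,0],[1,0,0,0,0,0,0],[1,0,0,0,0,0,0],[1,0,0,0,0,0,0]]';  python3 - <<'E'
from lib import *
for i in range(3):
  st=manip.state(); print(yaw(),st['position'],st['ft_force'].round(1)); delta((.5884,.0354,.18),-10.95);shot('wrist','w10')
E
```

```text
time: 13.1
position: [0.5887, 0.0345, 0.1945]
tcp_rot: [0.0, 0.772, 0.636, 0.0]
ft_force: [0.2, 1.0, -6.4]
gripper_width: 0.0353
(np.float64(-11.053983405509408), array([ 4.e-04,  0.e+00, -1.e+00])) [0.58872657 0.03450828 0.19452446] [ 0.2  1.  -6.4]
delta tool mm [ 0.8 -0.5 14.5] az -0.0018 yaw now -11.05 z [ 4.e-04  0.e+00 -1.e+00]
(np.float64(-11.05346451028319), array([ 3.e-04,  0.e+00, -1.e+00])) [0.58869232 0.03453179 0.19447546] [ 0.4  1.  -4.6]
delta tool mm [ 0.8 -0.5 14.5] az -0.0018 yaw now -11.05 z [ 3.e-04  0.e+00 -1.e+00]
(np.float64(-11.059245803481478), array([ 2.e-04, -1.e-04, -1.e+00])) [0.58866944 0.03446523 0.19441718] [ 0.9 -0.1 -5.9]
delta tool mm [ 0.9 -0.4 14.4] az -0.0019 yaw now -11.06 z [ 2.e-04 -1.e-04 -1.e+00]
```

```bash
python3 -m jog '[[1,0.8,-0.4,5,0,0,-0.001],[1,0,0,5,0,0,0],[1,0,0,5,0,0,0],[1,0,0,3,0,0,0],[1,0,0,3,0,0,0],[1,0,0,2,0,0,0],[1,0,0,0,0,0,0],[1,0,0,0,0,0,0],[1,0,0,0,0,0,0]]';  python3 - <<'E'
from lib import *
st=manip.state(); print(yaw(),st['position'],st['ft_force'].round(1),st['moment']); delta((.5884,.0354,.145),-10.95)
E
```

```text
time: 14.15
position: [0.5886, 0.0354, 0.1716]
tcp_rot: [0.0, 0.772, 0.636, 0.0]
ft_force: [-0.1, 0.0, -5.4]
gripper_width: 0.0355
(np.float64(-10.994718033643847), array([ 7.e-04,  0.e+00, -1.e+00])) [0.5886306  0.03542659 0.17160067] [-0.1  0.  -5.4] [ 0.03269857 -0.05135614 -0.01209426]
delta tool mm [-0.1 -0.2 26.6] az -0.0008 yaw now -10.99 z [ 7.e-04  0.e+00 -1.e+00]
```

```bash
python3 -m jog '[[1,0,-0.2,3,0,0,0],[1,0,0,3,0,0,0],[1,0,0,2,0,0,0],[1,0,0,0,0,0,0],[1,0,0,0,0,0,0]]';python3 -m jog '[[1,0,0,3,0,0,0],[1,0,0,3,0,0,0],[1,0,0,3,0,0,0],[1,0,0,2,0,0,0],[1,0,0,0,0,0,0],[1,0,0,0,0,0,0]]'
```

```text
time: 14.65
position: [0.5882, 0.0354, 0.1631]
tcp_rot: [-0.0, 0.772, 0.636, -0.0]
ft_force: [-0.8, 0.5, -4.6]
gripper_width: 0.0354
time: 15.25
position: [0.5882, 0.0354, 0.1522]
tcp_rot: [-0.0, 0.772, 0.636, -0.0]
ft_force: [-0.3, -0.7, -5.7]
gripper_width: 0.0352
```

```bash
python3 -m jog '[[1,0,0,2,0,0,0],[1,0,0,2,0,0,0],[1,0,0,1.2,0,0,0],[1,0,0,0,0,0,0],[1,0,0,0,0,0,0],[1,0,0,0,0,0,0]]'
```

```text
time: 15.85
position: [0.5882, 0.0354, 0.1471]
tcp_rot: [-0.0, 0.772, 0.636, -0.0]
ft_force: [-0.7, -0.8, -3.0]
gripper_width: 0.0356
```

```bash
python3 -m jog '[[1,0,0,1,0,0,0],[1,0,0,0,0,0,0],[1,0,0,0,0,0,0],[1,0,0,0,0,0,0]]';  python3 -m jog '[[-1,0,0,0,0,0,0],[-1,0,0,0,0,0,0],[-1,0,0,0,0,0,0],[-1,0,0,0,0,0,0],[-1,0,0,0,0,0,0],[-1,0,0,-30,0,0,0],[-1,0,0,-40,0,0,0],[-1,0,0,-40,0,0,0],[-1,0,0,-40,0,0,0],[-1,0,0,-34,0,0,0],[-1,0,0,0,0,0,0],[-1,0,0,0,0,0,0]]';python3 -m jog '[[-1,0,0,0,0,0,0],[-1,0,0,0,0,0,0],[-1,0,0,0,0,0,0]]'; python3 - <<'E'
from lib import *
im,C=shot('wrist','w11'); shaft(im,C,.198); print(yaw(),manip.state()['position'])
shot('side','d2');shot('scene','s3')
E
```

```text
time: 16.25
position: [0.5882, 0.0354, 0.1471]
tcp_rot: [0.0, 0.772, 0.636, 0.0]
ft_force: [-3.1, -0.2, 5.8]
gripper_width: 0.0354
time: 17.45
position: [0.5887, 0.0355, 0.3308]
tcp_rot: [0.001, 0.772, 0.636, 0.001]
ft_force: [-0.2, -0.3, -0.3]
gripper_width: 0.0857
time: 17.75
position: [0.5877, 0.0354, 0.3286]
tcp_rot: [-0.001, 0.772, 0.636, -0.001]
ft_force: [0.2, -0.7, 0.3]
gripper_width: 0.0856
640 [252.9 190.4] [array([253., 190.]), array([28., 22.]), np.float64(90.0)] bbox [242 176  23  29] [0.5895 0.034  0.198 ] [0.5894 0.0337 0.198 ]
(np.float64(-10.994249465389183), array([-2.2e-03, -2.0e-04, -1.0e+00])) [0.58779377 0.03540296 0.32893408]
```

View pics/w11.png

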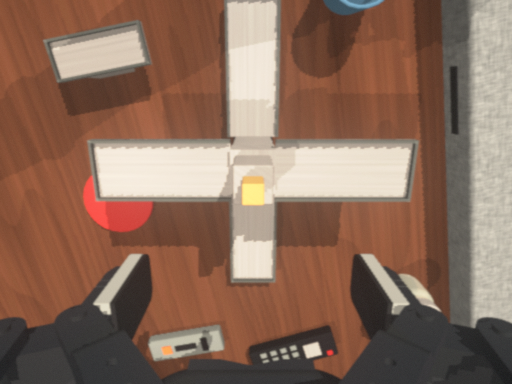

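View pics/d2.png

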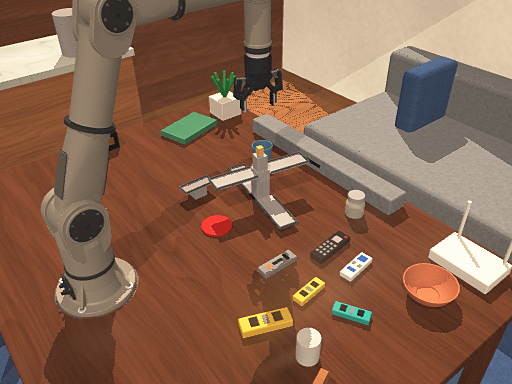

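```bash
python3 -m jog '[[-1,29,-43,0,0,0,0],[-1,29,-43,0,0,0,0],[-1,29,-43,0,0,0,0],[-1,29,-44,0,0,0,0],[-1,0,0,0,0,0,0.14],[-1,0,0,0,0,0,0.14],[-1,0,0,0,0,0,0.14],[-1,0,0,0,0,0,0.14],[-1,0,0,0,0,0,0.14],[-1,0,0,0,0,0,0.14],[-1,0,0,0,0,0,0.14],[-1,0,0,0,0,0,0.14]]';python3 -m jog '[[-1,0,0,0,0,0,0.14],[-1,0,0,40,0,0,0.14],[-1,0,0,40,0,0,0],[-1,0,0,40,0,0,0],[-1,0,0,34,0,0,0],[-1,0,0,0,0,0,0],[-1,0,0,0,0,0,0],[-1,0,0,0,0,0,0],[-1,0,0,0,0,0,0],[-1,0,0,0,0,0,0]]'; python3 - <<'E'
from lib import *
st=manip.state();im,C=shot('wrist','w12'); print(yaw(st),st['position'],st['joint_positions'].round(2))
print(edges(im,C,.044,range(140,220),150,420))
E
```

```text
time: 19.1
position: [0.4463, 0.1764, 0.3301]
tcp_rot: [0.0, 0.992, 0.126, 0.0]
ft_force: [-0.2, -0.9, -0.1]
gripper_width: 0.0852
time: 20.1
position: [0.4475, 0.1769, 0.1777]
tcp_rot: [-0.001, 1.0, -0.011, 0.002]
ft_force: [-0.3, 1.0, 0.1]
gripper_width: 0.0856
(np.float64(-91.21206510146864), array([ 0.0031,  0.0013, -1.    ])) [0.44746992 0.17690484 0.17773196] [-0.41  0.22 -0.    1.8   0.    1.11 -2.  ]
[(22, 0.3, np.float32(0.4579), np.float32(0.2043)), (22, -11.42, np.float32(0.4542), np.float32(0.0469))]
```

View pics/w12.png

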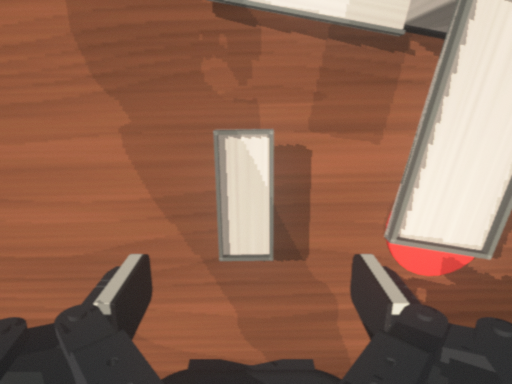

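```bash
python3 - <<'E'
from lib import *
im=cv2.imread('pics/w12.png');C=cam('wrist')
a=edges(im,C,.044,range(140,252),195,295);b=edges(im,C,.044,range(222,268),110,280,False);print(a,b)
# intersections -> corners & centre in world
def L(t): th=np.radians(t[1]);return np.array([t[2],t[3]]),np.array([np.cos(th),np.sin(th)])
def X(p,q):
    (a,u),(b,v)=L(p),L(q);s=np.linalg.solve(np.c_[u,-v],b-a);return a+s[0]*u
P=np.array([X(i,j) for i in a for j in b]);print(P.round(4),P.mean(0),[np.linalg.norm(P[0]-P[1]),np.linalg.norm(P[0]-P[2])])
st=manip.state();Rt=rot(st['tcp_rot']);print('tool off mm',(Rt.T@(np.r_[P.mean(0),.044]-st['position'])*1000).round(2))
delta((*P.mean(0),.03),-90.9)
E
```

```text
[(75, -0.39, np.float32(0.4567), np.float32(0.2042)), (75, 0.09, np.float32(0.4537), np.float32(0.1598))] [(46, 89.65, np.float32(0.4941), np.float32(0.1832)), (46, 89.36, np.float32(0.3852), np.float32(0.1866))]
[[0.4942 0.2039]
 [0.3854 0.2047]
 [0.494  0.1599]
 [0.3849 0.1597]] [0.4396214  0.18204626] [np.float64(0.10882723121559269), np.float64(0.04408215242100545)]
tool off mm [ -8.01  -4.96 133.36]
delta tool mm [ -8.   -4.9 147.4] az -0.0054 yaw now -91.21 z [ 0.0024  0.001  -1.    ]
```

```bash
python3 -m jog '[[-1,-8,-6,30,0,0,-0.015],[-1,0,0,40,0,0,0],[-1,0,0,40,0,0,0],[-1,0,0,37,0,0,0],[-1,0,0,0,0,0,0],[-1,0,0,0,0,0,0],[-1,0,0,0,0,0,0],[-1,0,0,0,0,0,0]]';python3 -m jog '[[1,0,0,0,0,0,0],[1,0,0,0,0,0,0],[1,0,0,0,0,0,0],[1,0,0,0,0,0,0],[1,0,0,0,0,0,0],[1,0,0,0,0,0,0],[1,0,0,0,0,0,0],[1,0,0,0,0,0,0],[1,0,0,0,0,0,0],[1,0,0,0,0,0,0]]' 50; python3 - <<'E'
from lib import *
st=manip.state();im,C=shot('wrist','w13'); print(yaw(st),st['position'])
E
```

```text
time: 20.95
position: [0.4406, 0.1835, 0.0314]
tcp_rot: [-0.001, 1.0, -0.003, 0.002]
ft_force: [-0.5, -0.0, -0.3]
gripper_width: 0.0857
time: 21.95
position: [0.4391, 0.1828, 0.0298]
tcp_rot: [-0.0, 1.0, -0.003, 0.001]
ft_force: [-0.8, 0.0, 5.7]
gripper_width: 0.0453
(np.float64(-90.35256586300304), array([ 1.1e-03,  4.0e-04, -1.0e+00])) [0.43909974 0.18275919 0.02984506]
```

View pics/w13.png

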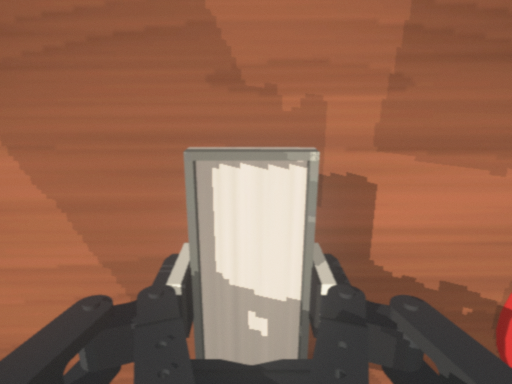

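```bash
python3 -m jog '[[1,0,0,-2,0,0,0],[1,0,0,-25,0,0,0],[1,0,0,-40,0,0,0],[1,0,0,-45,0,0,0],[1,0,0,-45,0,0,0],[1,0,0,-45,0,0,0],[1,0,0,-33,0,0,0],[1,0,0,0,0,0,0]]'; python3 -m jog '[[1,0,0,0,0,0,-0.14],[1,0,0,0,0,0,-0.14],[1,0,0,0,0,0,-0.14],[1,0,0,0,0,0,-0.14],[1,0,0,0,0,0,-0.14],[1,0,0,0,0,0,-0.14],[1,0,0,0,0,0,-0.14],[1,0,0,0,0,0,-0.14],[1,0,0,0,0,0,-0.14],[1,0,0,0,0,0,-0.125],[1,0,0,0,0,0,0],[1,0,0,0,0,0,0]]';python3 - <<'E'
from lib import *
st=manip.state();delta((.5882,.0311,.255),-10.97)
im=cv2.imread('pics/w11.png'); cv2.imwrite('pics/w11c.png',cv2.resize(im[160:215,225:285],None,fx=8,fy=8,interpolation=cv2.INTER_NEAREST))
h=im[172:208,253];print([tuple(x) for x in h])
E
```

```text
time: 22.8
position: [0.4411, 0.1838, 0.2688]
tcp_rot: [-0.002, 1.0, -0.003, 0.005]
ft_force: [0.3, 0.1, -2.3]
gripper_width: 0.0453
time: 24.0
position: [0.4377, 0.1822, 0.2625]
tcp_rot: [-0.0, 0.772, 0.635, -0.002]
ft_force: [-0.2, 0.2, -2.8]
gripper_width: 0.0454
delta tool mm [-119.2  176.9    7.3] az -0.0031 yaw now -11.14 z [-0.003  -0.0012 -1.    ]
[(np.uint8(186), np.uint8(206), np.uint8(221)), (np.uint8(187), np.uint8(207), np.uint8(222)), (np.uint8(187), np.uint8(208), np.uint8(223)), (np.uint8(174), np.uint8(204), np.uint8(226)), (np.uint8(137), np.uint8(194), np.uint8(234)), (np.uint8(113), np.uint8(190), np.uint8(239)), (np.uint8(111), np.uint8(190), np.uint8(241)), (np.uint8(111), np.uint8(192), np.uint8(241)), (np.uint8(110), np.uint8(191), np.uint8(241)), (np.uint8(112), np.uint8(192), np.uint8(241)), (np.uint8(111), np.uint8(192), np.uint8(242)), (np.uint8(119), np.uint8(208), np.uint8(249)), (np.uint8(138), np.uint8(235), np.uint8(254)), (np.uint8(144), np.uint8(240), np.uint8(255)), (np.uint8(144), np.uint8(240), np.uint8(255)), (np.uint8(145), np.uint8(241), np.ui
[... 250 characters left out ...]
uint8(143), np.uint8(240), np.uint8(255)), (np.uint8(141), np.uint8(239), np.uint8(255)), (np.uint8(144), np.uint8(241), np.uint8(255)), (np.uint8(143), np.uint8(240), np.uint8(255)), (np.uint8(142), np.uint8(240), np.uint8(255)), (np.uint8(143), np.uint8(240), np.uint8(255)), (np.uint8(141), np.uint8(238), np.uint8(255)), (np.uint8(143), np.uint8(240), np.uint8(255)), (np.uint8(144), np.uint8(241), np.uint8(255)), (np.uint8(143), np.uint8(241), np.uint8(255)), (np.uint8(140), np.uint8(238), np.uint8(255)), (np.uint8(134), np.uint8(222), np.uint8(252)), (np.uint8(138), np.uint8(182), np.uint8(221)), (np.uint8(149), np.uint8(169), np.uint8(187)), (np.uint8(151), np.uint8(168), np.uint8(184))]
```

```bash
python3 -m jog '[[1,-24,35.4,0,0,0,0],[1,-24,35.4,0,0,0,0],[1,-24,35.4,0,0,0,0],[1,-24,35.4,0,0,0,0],[1,-24,35.4,0,0,0,-0.002],[1,0,0,7,0,0,0],[1,0,0,0,0,0,0],[1,0,0,0,0,0,0],[1,0,0,0,0,0,0],[1,0,0,0,0,0,0],[1,0,0,0,0,0,0],[1,0,0,0,0,0,0]]';python3 - <<'E'
from lib import *
st=manip.state();delta((.5881,.0306,.24),-10.97)
shot('wrist','w14')
E
```

```text
time: 25.2
position: [0.5893, 0.0315, 0.2575]
tcp_rot: [0.0, 0.771, 0.637, 0.0]
ft_force: [0.7, -0.1, -2.7]
gripper_width: 0.045
delta tool mm [-1.1 -1.  17.5] az 0.0021 yaw now -10.85 z [ 7.e-04  1.e-04 -1.e+00]
```

View pics/w14.png

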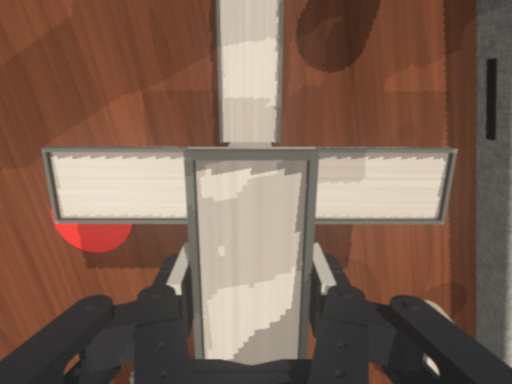

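```bash
python3 -m jog '[[1,-1.1,-1,8,0,0,0.002],[1,0,0,8,0,0,0],[1,0,0,7,0,0,0],[1,0,0,0,0,0,0],[1,0,0,0,0,0,0],[1,0,0,0,0,0,0],[1,0,0,0,0,0,0]]';python3 - <<'E'
from lib import *
st=manip.state();delta((.5881,.0306,.24),-10.97);print(st['ft_force'])
E
```

```text
time: 25.95
position: [0.5885, 0.0302, 0.2346]
tcp_rot: [0.0, 0.772, 0.636, 0.0]
ft_force: [-0.8, -0.5, -2.8]
gripper_width: 0.0456
delta tool mm [ 0.3 -0.5 -5.4] az -0.0005 yaw now -11.0 z [ 1.e-03  1.e-04 -1.e+00]
[-0.79956536 -0.51108259 -2.79852344]
```

```bash
python3 -m jog '[[1,0.3,-0.4,3,0,0,0],[1,0,0,3,0,0,0],[1,0,0,2,0,0,0],[1,0,0,2,0,0,0],[1,0,0,0,0,0,0],[1,0,0,0,0,0,0]]'
```

```text
time: 26.55
position: [0.5878, 0.0305, 0.224]
tcp_rot: [-0.0, 0.772, 0.636, -0.0]
ft_force: [-0.6, -0.1, -2.9]
gripper_width: 0.0452
```

```bash
python3 -m jog '[[1,0,0,3,0,0,0],[1,0,0,3,0,0,0],[1,0,0,2,0,0,0],[1,0,0,0,0,0,0],[1,0,0,0,0,0,0]]';python3 -m jog '[[1,0,0,3,0,0,0],[1,0,0,3,0,0,0],[1,0,0,3,0,0,0],[1,0,0,2,0,0,0],[1,0,0,2,0,0,0],[1,0,0,0,0,0,0],[1,0,0,0,0,0,0]]'
```

```text
time: 27.05
position: [0.5878, 0.0305, 0.216]
tcp_rot: [-0.0, 0.772, 0.636, -0.0]
ft_force: [0.5, 0.5, -2.0]
gripper_width: 0.0454
time: 27.75
position: [0.5879, 0.0305, 0.2031]
tcp_rot: [0.0, 0.772, 0.636, 0.0]
ft_force: [0.4, -0.2, -2.4]
gripper_width: 0.0453
```

```bash
python3 -m jog '[[1,0,0,2,0,0,0],[1,0,0,1.3,0,0,0],[1,0,0,0,0,0,0],[1,0,0,0,0,0,0],[1,0,0,0,0,0,0]]';python3 -m jog '[[1,0,0,0.7,0,0,0],[1,0,0,0,0,0,0],[1,0,0,0,0,0,0]]'
```

```text
time: 28.25
position: [0.588, 0.0305, 0.1999]
tcp_rot: [0.0, 0.772, 0.636, 0.0]
ft_force: [-0.3, 0.1, -1.3]
gripper_width: 0.0456
time: 28.55
position: [0.588, 0.0306, 0.1999]
tcp_rot: [0.0, 0.772, 0.636, 0.0]
ft_force: [-1.4, -0.4, 3.1]
gripper_width: 0.0451
```

```bash
python3 -m jog '[[-1,0,0,0,0,0,0],[-1,0,0,0,0,0,0],[-1,0,0,0,0,0,0],[-1,0,0,0,0,0,0],[-1,0,0,0,0,0,0],[-1,0,0,-30,0,0,0],[-1,0,0,-40,0,0,0],[-1,0,0,-40,0,0,0],[-1,0,0,-20,0,0,0],[-1,0,0,0,0,0,0],[-1,0,0,0,0,0,0],[-1,0,0,0,0,0,0]]'; python3 - <<'E'
from lib import *
im,C=shot('wrist','w15'); shot('side','d3');shot('scene','s4')
E
```

```text
time: 29.75
position: [0.5871, 0.0305, 0.3272]
tcp_rot: [-0.001, 0.772, 0.636, -0.001]
ft_force: [0.2, -0.1, -0.8]
gripper_width: 0.0855
```

View pics/w15.png

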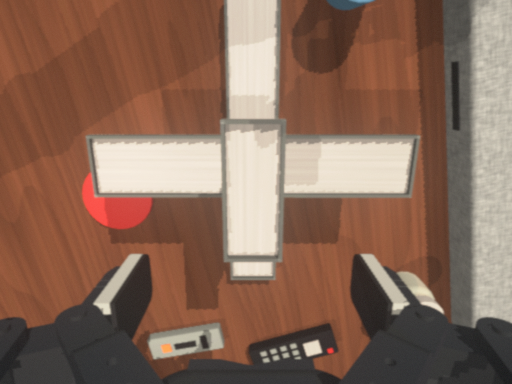

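View pics/d3.png

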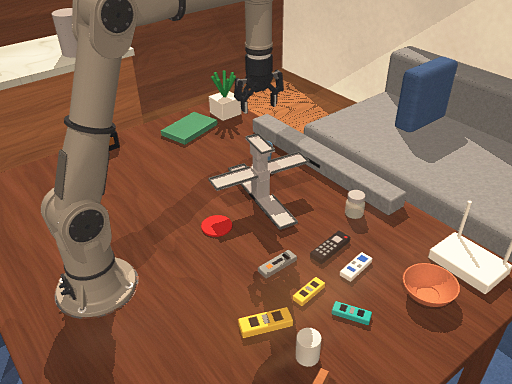

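View pics/s4.png

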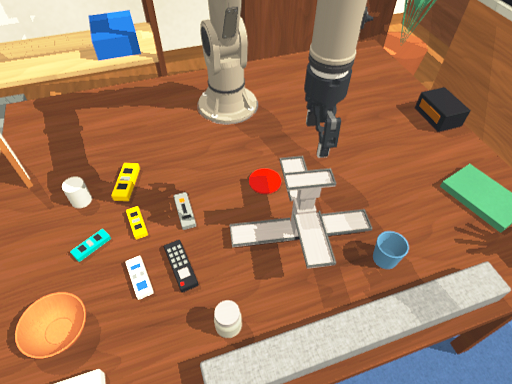

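```bash
python3 -m jog '[[-1,-45,-2.5,0,0,0,0],[-1,-45,-2.5,0,0,0,0],[-1,-45,-2.5,0,0,0,0],[-1,-45,-2.5,0,0,0,0],[-1,-45,-2.5,0,0,0,0],[-1,-45,-2.5,0,0,0,0],[-1,-45,-2.5,0,0,0,0],[-1,-45,-2.5,0,0,0,0],[-1,0,0,0,0,0,0],[-1,0,0,0,0,0,0],[-1,0,0,0,0,0,0],[-1,0,0,0,0,0,0]]'; python3 - <<'E'
from lib import *
im,C=shot('wrist','w16'); print(manip.state()['joint_positions'].round(2))
E
```

```text
time: 31.1
position: [0.5005, -0.3171, 0.3289]
tcp_rot: [-0.0, 0.771, 0.637, 0.0]
ft_force: [-0.6, 0.3, -0.5]
gripper_width: 0.0856
[ 0.42  0.38  0.17  1.22 -0.06  1.55  0.39]
```

View pics/w16.png

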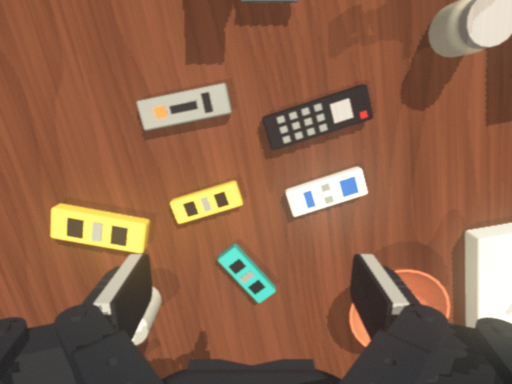

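```bash
python3 - <<'E'
from lib import *
a=cv2.imread('pics/s4.png')[40:170,270:400];b=cv2.imread('pics/d3.png')[30:160,200:330]
cv2.imwrite('pics/grip.png',cv2.resize(np.hstack([a,b]),None,fx=3,fy=3,interpolation=cv2.INTER_CUBIC))
cv2.imwrite('pics/w16c.png',cv2.resize(cv2.imread('pics/w16.png')[70:310,40:390],None,fx=2.2,fy=2.2,interpolation=cv2.INTER_CUBIC))
E
```

```text
(no output)
```

View pics/grip.png

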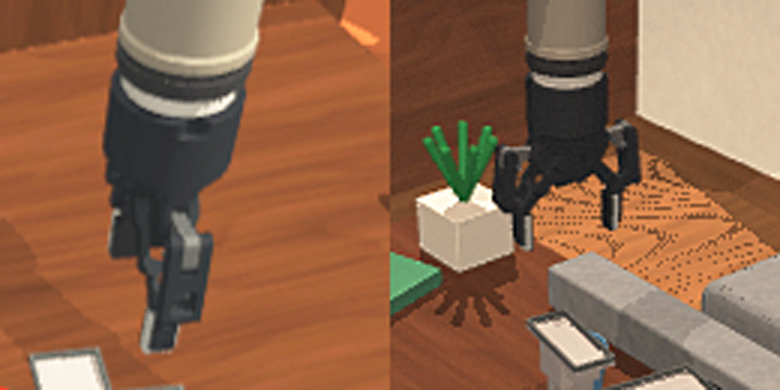

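View pics/w16c.png

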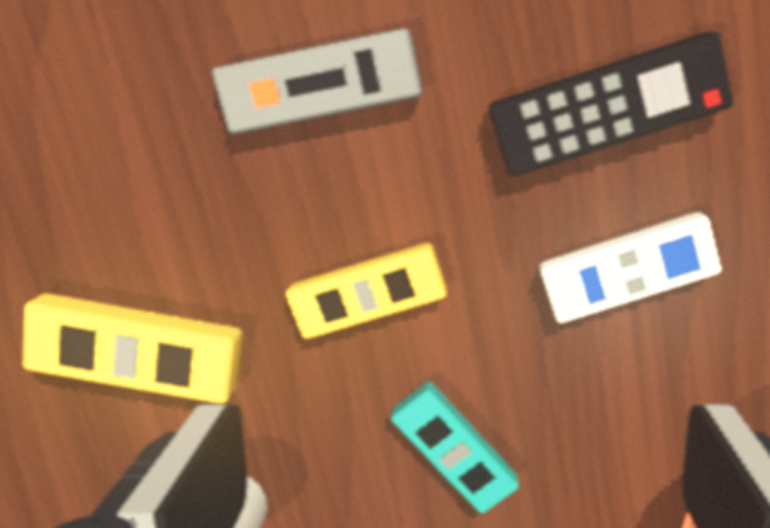

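```bash
cat >> lib.py <<'E'
SPEC={'tv':((0,0,0),(179,255,62),.020,135,44),'sound':((20,0,120),(100,60,200),.018,115,38),'fan':((0,0,190),(179,45,255),.018,105,38),'blind':((20,120,120),(34,255,255),.018,95,34)}
def remotes(im,C,names=SPEC,z0=0,vmax=300):
    out={}
    for n in names:
        lo,hi,z,Ln,Wd=SPEC[n]; m=mask(im,lo,hi); m[vmax:]=0
        m=cv2.morphologyEx(m,cv2.MORPH_CLOSE,np.ones((9,9)))
        for b in blobs(m,300):
            cnt=cv2.findContours(b[3].astype(np.uint8),0,1)[0][0]
            P=np.array([pl(C,*p[0],z+z0)[:2] for p in cnt],np.float32)
            (c,wh,a)=cv2.minAreaRect(P*1000)
            if wh[0]<wh[1]: wh=wh[::-1];a+=90
            a=(a+90)%180-90
            if abs(wh[0]-Ln)<15 and abs(wh[1]-Wd)<14:
                out[n]=(np.array(c)/1000,a); print(n,'px',b[1].round(),'c',np.array(c).round(1),'size',np.round(wh,1),'yaw',round(a,1))
    return out
E
python3 - <<'E'
from lib import *
im=cv2.imread('pics/w16.png');remotes(im,cam('wrist'))
E
```

```text
sound px [191. 106.] c [ 429.5 -247.4] size [113.4  36.3] yaw 0.1
fan px [184. 106.] c [ 429.3 -246.8] size [110.9  34.7] yaw 0.4
fan px [324. 192.] c [ 590.6 -390.7] size [104.3  40.7] yaw 7.9
blind px [206. 202.] c [ 428.2 -375.1] size [95.9 36.6] yaw 6.5
```

```bash
python3 - <<'E'
from lib import *
C=cam('wrist')
P=np.array([pl(C,40+x/2.2,70+y/2.2,.02)[:2]*1000 for x,y in [(491,100),(716,33),(731,104),(513,175)]],np.float32)
print(cv2.minAreaRect(P),P)
im=cv2.imread('pics/w16.png');print(im[117,264:275],im[95:100,300],im[130,300])
E
```

```text
((592.2937622070312, -291.38458251953125), (130.1335906982422, 44.947200775146484), 6.42901611328125) [[ 525.11975 -276.33798]
 [ 654.3696  -264.10156]
 [ 659.2292  -304.31332]
 [ 530.1526  -321.00253]]
[[48 57 69]
 [53 57 66]
 [51 55 64]
 [51 54 63]
 [56 57 67]
 [58 61 69]
 [59 61 69]
 [59 61 69]
 [58 61 69]
 [57 60 69]
 [58 62 69]] [[ 65  89 145]
 [ 66  90 145]
 [ 61  86 144]
 [ 63  88 146]
 [ 62  89 145]] [69 73 80]
```

```bash
python3 -m jog '[[-1,0,0,0,0,0,0.14],[-1,0,0,0,0,0,0.14],[-1,0,0,0,0,0,0.14],[-1,0,0,0,0,0,0.14],[-1,0,0,0,0,0,0.14],[-1,0,0,0,0,0,0.14],[-1,0,0,0,0,0,0.14],[-1,0,0,0,0,0,0.14],[-1,0,0,0,0,0,0.14],[-1,0,0,0,0,0,0],[-1,0,0,0,0,0,0],[-1,0,0,0,0,0,0]]'; python3 - <<'E'
from lib import *
delta((.572,-.293,.15),-83.6)
E
```

```text
time: 32.35
position: [0.4998, -0.3185, 0.3291]
tcp_rot: [-0.0, 0.998, 0.061, 0.0]
ft_force: [0.4, -0.1, -0.2]
gripper_width: 0.0857
delta tool mm [ 74.7 -16.6 179.2] az 0.0101 yaw now -83.02 z [ 2.e-04  2.e-04 -1.e+00]
```

```bash
python3 -m jog '[[-1,37,-8,0,0,0,0.01],[-1,37,-8,0,0,0,0],[-1,0,0,45,0,0,0],[-1,0,0,45,0,0,0],[-1,0,0,45,0,0,0],[-1,0,0,40,0,0,0],[-1,0,0,0,0,0,0],[-1,0,0,0,0,0,0],[-1,0,0,0,0,0,0],[-1,0,0,0,0,0,0]]'; python3 - <<'E'
from lib import *
im,C=shot('wrist','w17')
E
```

```text
time: 33.35
position: [0.5731, -0.2959, 0.1575]
tcp_rot: [0.002, 0.999, 0.055, 0.003]
ft_force: [-0.3, 0.3, 1.9]
gripper_width: 0.0858
```

View pics/w17.png

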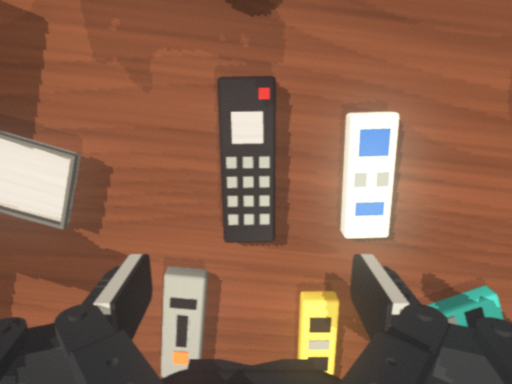

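```bash
cat >> lib.py <<'E'
def quad(C,pts,z):
    P=np.array([pl(C,*p,z)[:2]*1000 for p in pts],np.float32); c,wh,a=cv2.minAreaRect(P)
    if wh[0]<wh[1]: wh=wh[::-1];a+=90
    a=(a+90)%180-90; print('c',np.round(P.mean(0),1),'size',np.round(wh,1),'yaw',round(a,2)); return P.mean(0)/1000,a
E
python3 - <<'E'
from lib import *
C=cam('wrist'); c,a=quad(C,[(219,78),(274,77),(273,241),(224,241)],.020)
g=c-.02*np.array([np.cos(np.radians(a)),np.sin(np.radians(a))]); delta((*g,.020),a-90)
E
```

```text
c [ 591.7 -291.5] size [131.7  41.5] yaw 6.95
delta tool mm [ -1.3  -2.2 137.1] az -0.0123 yaw now -83.75 z [ 0.0048 -0.0023 -1.    ]
```

```bash
python3 -m jog '[[-1,-1,-3,40,0,0,-0.012],[-1,0,0,40,0,0,0],[-1,0,0,35,0,0,0],[-1,0,0,15,0,0,0],[-1,0,0,4,0,0,0],[-1,0,0,0,0,0,0],[-1,0,0,0,0,0,0],[-1,0,0,0,0,0,0],[-1,0,0,0,0,0,0],[-1,0,0,0,0,0,0]]'; python3 - <<'E'
from lib import *
im,C=shot('wrist','w18');delta((.57,-.294,.020),-83)
E
```

```text
time: 34.4
position: [0.5704, -0.2921, 0.021]
tcp_rot: [0.0, 0.998, 0.06, 0.001]
ft_force: [0.6, 0.8, -0.7]
gripper_width: 0.0856
delta tool mm [-0.5  2.   0.7] az -0.0013 yaw now -83.07 z [ 9.e-04 -4.e-04 -1.e+00]
```

View pics/w18.png

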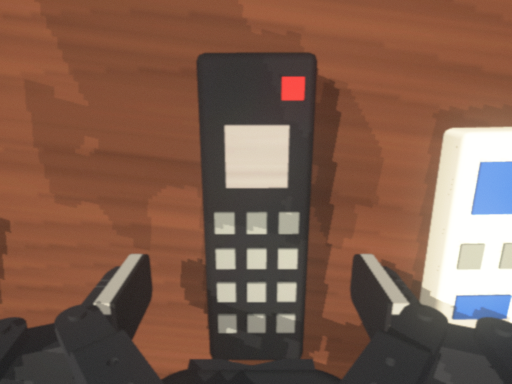

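```bash
python3 -m jog '[[1,0,0.7,0,0,0,0],[1,0,0,0,0,0,0],[1,0,0,0,0,0,0],[1,0,0,0,0,0,0],[1,0,0,0,0,0,0],[1,0,0,0,0,0,0],[1,0,0,0,0,0,0],[1,0,0,0,0,0,0],[1,0,0,0,0,0,0],[1,0,0,0,0,0,0]]' 40; python3 - <<'E'
from lib import *
st=manip.state();print(st['position'],yaw());im,C=shot('wrist','w19')
E
python3 -m jog '[[1,0,0,-5,0,0,0],[1,0,0,-30,0,0,0],[1,0,0,-40,0,0,0],[1,0,0,-40,0,0,0],[1,0,0,-30,0,0,0],[1,0,0,0,0,0,0],[1,0,0,0,0,0,0]]';python3 - <<'E'
from lib import *
im,C=shot('wrist','w20')
E
```

```text
time: 35.45
position: [0.5702, -0.2928, 0.0203]
tcp_rot: [0.0, 0.998, 0.06, 0.0]
ft_force: [0.3, -0.9, 2.1]
gripper_width: 0.0429
[ 0.57020456 -0.29280916  0.02032144] (np.float64(-83.07748394326417), array([ 5.e-04, -5.e-04, -1.e+00]))
time: 36.2
position: [0.5698, -0.292, 0.1648]
tcp_rot: [-0.0, 0.998, 0.061, -0.0]
ft_force: [0.2, 0.1, -2.3]
gripper_width: 0.0432
```

View pics/w20.png

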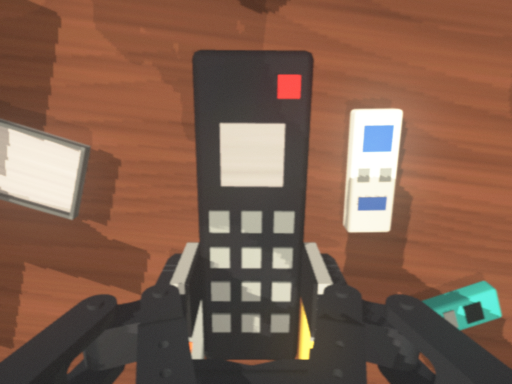

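```bash
python3 -m jog '[[1,0,0,0,0,0,-0.14],[1,0,0,0,0,0,-0.14],[1,0,0,0,0,0,-0.14],[1,0,0,0,0,0,-0.14],[1,0,0,0,0,0,-0.14],[1,0,0,0,0,0,-0.14],[1,0,0,0,0,0,-0.14],[1,0,0,0,0,0,-0.14],[1,0,0,0,0,0,-0.14],[1,0,0,0,0,0,0],[1,0,0,0,0,0,0],[1,0,0,0,0,0,0]]'; python3 - <<'E'
from lib import *
delta((.5631,-.0976,.15),-10.97)
E
```

```text
time: 37.45
position: [0.5695, -0.2922, 0.1639]
tcp_rot: [-0.001, 0.772, 0.636, -0.0]
ft_force: [0.1, 0.7, -1.6]
gripper_width: 0.0428
delta tool mm [189.8 -43.3  14.1] az -0.0004 yaw now -10.99 z [-2.e-03  9.e-04 -1.e+00]
```

```bash
python3 -m jog '[[1,38,-8.7,0,0,0,0],[1,38,-8.7,0,0,0,0],[1,38,-8.7,0,0,0,0],[1,38,-8.7,0,0,0,0],[1,38,-8.5,0,0,0,0],[1,0,0,14,0,0,0],[1,0,0,0,0,0,0],[1,0,0,0,0,0,0],[1,0,0,0,0,0,0],[1,0,0,0,0,0,0],[1,0,0,0,0,0,0]]'; python3 - <<'E'
from lib import *
delta((.5631,-.0976,.0393),-10.97)
im,C=shot('wrist','w21');shot('side','d4')
E
```

```text
time: 38.55
position: [0.5636, -0.0988, 0.1515]
tcp_rot: [0.0, 0.772, 0.636, 0.0]
ft_force: [-1.3, 0.4, -1.9]
gripper_width: 0.0426
delta tool mm [  1.1  -0.8 112.2] az -0.0003 yaw now -10.99 z [ 8.e-04 -4.e-04 -1.e+00]
```

View pics/w21.png

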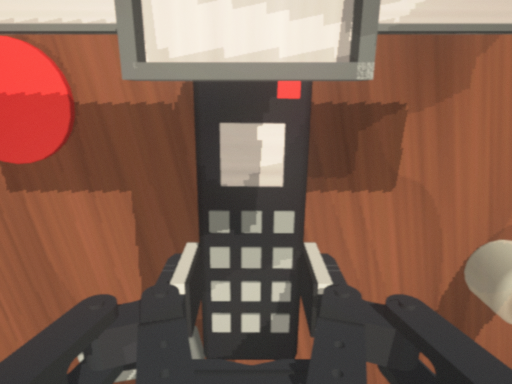

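View pics/d4.png

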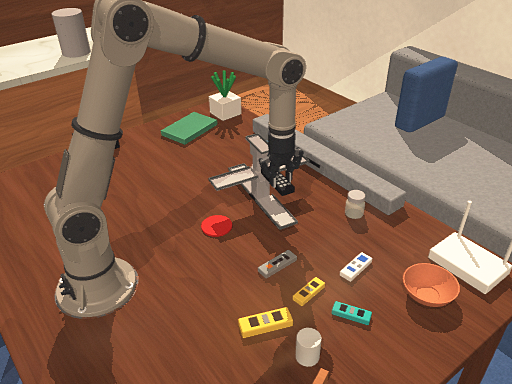

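```bash
python3 -m jog '[[1,0.5,-0.8,20,0,0,0],[1,0,0,20,0,0,0],[1,0,0,20,0,0,0],[1,0,0,20,0,0,0],[1,0,0,20,0,0,0],[1,0,0,0,0,0,0],[1,0,0,0,0,0,0],[1,0,0,0,0,0,0],[1,0,0,0,0,0,0]]'; python3 -m jog '[[1,0,0,4,0,0,0],[1,0,0,4,0,0,0],[1,0,0,2,0,0,0],[1,0,0,1,0,0,0],[1,0,0,0,0,0,0],[1,0,0,0,0,0,0],[1,0,0,0,0,0,0]]'
```

```text
time: 39.55
position: [0.5639, -0.0973, 0.0526]
tcp_rot: [0.001, 0.771, 0.637, 0.001]
ft_force: [-0.1, -0.0, -0.4]
gripper_width: 0.0433
time: 40.25
position: [0.5628, -0.0972, 0.0402]
tcp_rot: [0.0, 0.771, 0.637, 0.0]
ft_force: [0.6, -0.1, -1.4]
gripper_width: 0.0432
```

```bash
python3 -m jog '[[1,0,0,1.3,0,0,0],[1,0,0,0,0,0,0],[1,0,0,0,0,0,0],[1,0,0,0,0,0,0]]'; python3 -m jog '[[-1,0,0,0,0,0,0],[-1,0,0,0,0,0,0],[-1,0,0,0,0,0,0],[-1,0,0,0,0,0,0],[-1,0,0,0,0,0,0],[-1,0,0,-20,0,0,0],[-1,0,0,-30,0,0,0],[-1,-10,0,-50,0,0,0],[-1,-20,0,-50,0,0,0],[-1,0,0,0,0,0,0],[-1,0,0,0,0,0,0],[-1,0,0,0,0,0,0]]'; python3 - <<'E'
from lib import *
shot('wrist','w22')
E
```

```text
time: 40.65
position: [0.5627, -0.0972, 0.0388]
tcp_rot: [0.0, 0.771, 0.637, 0.0]
ft_force: [1.3, 0.2, -2.0]
gripper_width: 0.0429
time: 41.85
position: [0.5564, -0.1242, 0.1829]
tcp_rot: [-0.001, 0.771, 0.637, -0.001]
ft_force: [-0.5, 0.8, 0.2]
gripper_width: 0.085
```

View pics/w22.png

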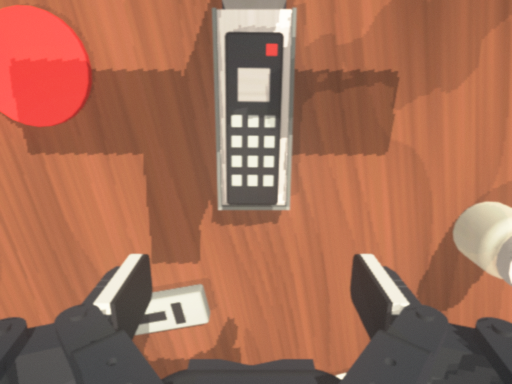

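```bash
python3 -m jog '[[-1,-40,-25,-10,0,0,0],[-1,-40,-25,-10,0,0,0],[-1,-40,-25,0,0,0,0],[-1,-30,-25,0,0,0,0]]'; python3 -m jog '[[-1,0,0,0,0,0,0.136],[-1,0,0,0,0,0,0.136],[-1,0,0,0,0,0,0.136],[-1,0,0,0,0,0,0.136],[-1,0,0,0,0,0,0.136],[-1,0,0,0,0,0,0.136],[-1,0,0,0,0,0,0.136],[-1,0,0,0,0,0,0.136],[-1,0,0,0,0,0,0.136],[-1,0,0,0,0,0,0.136],[-1,0,0,0,0,0,0],[-1,0,0,0,0,0,0]]';  python3 - <<'E'
from lib import *
im,C=shot('wrist','w23');remotes(im,C)
E
```

```text
time: 42.3
position: [0.4284, -0.2551, 0.2029]
tcp_rot: [-0.001, 0.771, 0.636, -0.001]
ft_force: [0.3, -0.1, 0.0]
gripper_width: 0.0855
time: 43.5
position: [0.4305, -0.2526, 0.203]
tcp_rot: [-0.001, 1.0, 0.012, -0.001]
ft_force: [0.0, 0.5, 0.6]
gripper_width: 0.0854
fan px [54. 23.] c [555.7 -90.4] size [96.8 35.7] yaw 77.6
fan px [245. 169.] c [ 429.6 -246.9] size [112.2  35.6] yaw 0.4
blind px [377. 174.] c [ 428.5 -374.4] size [95.9 36.9] yaw 6.7
```

View pics/w23.png

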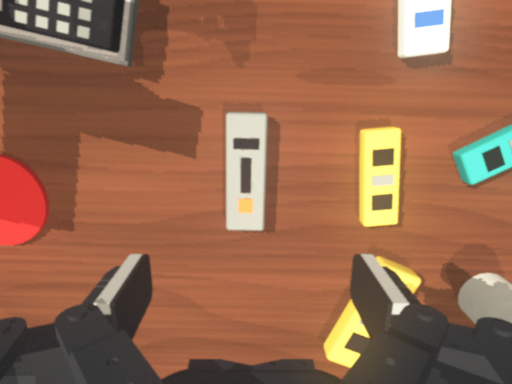

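```bash
python3 - <<'E'
from lib import *
delta((.4476,-.2468,.020),-89.6)
E
python3 -m jog '[[-1,17,-6.8,20,0,0,0.017],[-1,0,0,45,0,0,0],[-1,0,0,45,0,0,0],[-1,0,0,45,0,0,0],[-1,0,0,20,0,0,0],[-1,0,0,7,0,0,0],[-1,0,0,0,0,0,0],[-1,0,0,0,0,0,0],[-1,0,0,0,0,0,0],[-1,0,0,0,0,0,0]]';  python3 - <<'E'
from lib import *
im,C=shot('wrist','w24');delta((.4476,-.2468,.020),-89.6)
E
```

```text
delta tool mm [ 17.5  -5.4 183.3] az 0.017 yaw now -88.63 z [-1.8e-03  9.0e-04 -1.0e+00]
time: 44.55
position: [0.4488, -0.2468, 0.0237]
tcp_rot: [0.001, 1.0, 0.002, 0.001]
ft_force: [0.4, -0.4, -0.1]
gripper_width: 0.0852
delta tool mm [-1.   0.1  3.4] az -0.0029 yaw now -89.77 z [ 0.0023 -0.001  -1.    ]
```

View pics/w24.png

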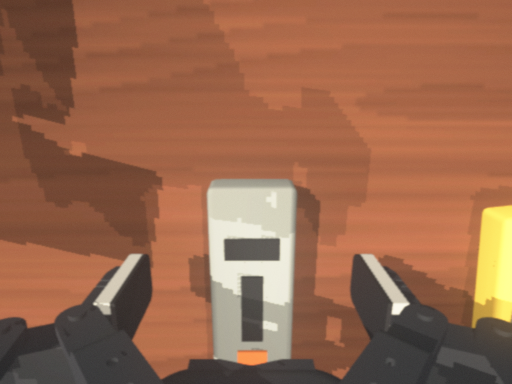

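Centred; lower 3.5 mm more and grip.

```bash
python3 -m jog '[[-1,0,0,3,0,0,0],[-1,0,0,0,0,0,0],[1,0,0,0,0,0,0],[1,0,0,0,0,0,0],[1,0,0,0,0,0,0],[1,0,0,0,0,0,0],[1,0,0,0,0,0,0],[1,0,0,0,0,0,0],[1,0,0,0,0,0,0],[1,0,0,0,0,0,0],[1,0,0,0,0,0,0],[1,0,0,0,0,0,0]]' 40; python3 - <<'E'
from lib import *
st=manip.state();print(st['position'],yaw())
E
python3 -m jog '[[1,0,0,-5,0,0,0],[1,0,0,-30,0,0,0],[1,0,0,-45,0,0,0],[1,0,0,-45,0,0,0],[1,0,0,-45,0,0,0],[1,0,0,-45,0,0,0],[1,0,0,-45,0,0,0],[1,0,0,-30,0,0,0],[1,0,0,0,0,0,0],[1,0,0,0,0,0,0]]'
python3 -m jog '[[1,0,0,0,0,0,-0.137],[1,0,0,0,0,0,-0.137],[1,0,0,0,0,0,-0.137],[1,0,0,0,0,0,-0.137],[1,0,0,0,0,0,-0.137],[1,0,0,0,0,0,-0.137],[1,0,0,0,0,0,-0.137],[1,0,0,0,0,0,-0.137],[1,0,0,0,0,0,-0.137],[1,0,0,0,0,0,-0.137],[1,0,0,0,0,0,0],[1,0,0,0,0,0,0]]'
python3 - <<'E'
from lib import *
delta((.6116,.1527,.31),-10.97);shot('wrist','w25')
E
```

```text
time: 45.8
position: [0.448, -0.2465, 0.0195]
tcp_rot: [0.0, 1.0, 0.002, 0.0]
ft_force: [0.3, -0.0, 2.8]
gripper_width: 0.0369
[ 0.44797945 -0.24648982  0.01946844] (np.float64(-89.7799562541567), array([ 7.e-04, -4.e-04, -1.e+00]))
time: 46.8
position: [0.4473, -0.2461, 0.3092]
tcp_rot: [-0.0, 1.0, 0.002, -0.0]
ft_force: [-0.4, 0.2, -2.0]
gripper_width: 0.037
time: 48.0
position: [0.4468, -0.2459, 0.3075]
tcp_rot: [-0.002, 0.774, 0.633, -0.001]
ft_force: [-0.4, -1.1, -2.2]
gripper_width: 0.0365
delta tool mm [423.4  82.4  -2.3] az -0.0084 yaw now -11.45 z [-0.0033  0.0016 -1.    ]
```

View pics/w25.png

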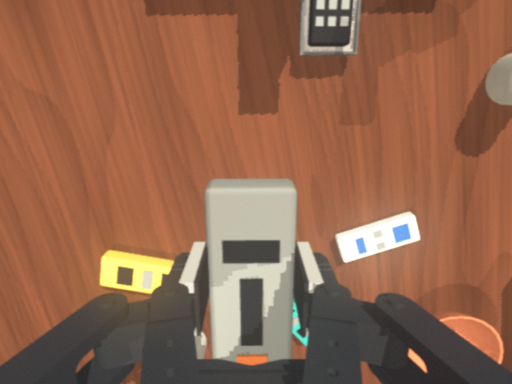

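```bash
python3 -m jog '[[1,42.3,8.2,0,0,0,0],[1,42.3,8.2,0,0,0,0],[1,42.3,8.2,0,0,0,0],[1,42.3,8.2,0,0,0,0],[1,42.3,8.2,0,0,0,0],[1,42.3,8.2,0,0,0,0],[1,42.3,8.2,0,0,0,0],[1,42.3,8.2,0,0,0,0],[1,42.3,8.2,0,0,0,0],[1,42.3,8.2,0,0,0,-0.006],[1,0,0,0,0,0,0],[1,0,0,0,0,0,0]]'
python3 -m jog '[[1,0,0,0,0,0,0],[1,0,0,0,0,0,0],[1,0,0,0,0,0,0]]'
python3 - <<'E'
from lib import *
delta((.6116,.1527,.0395),-10.97);shot('wrist','w26')
E
```

```text
time: 49.25
position: [0.6104, 0.1539, 0.3078]
tcp_rot: [-0.0, 0.771, 0.637, -0.001]
ft_force: [-1.4, -0.1, -0.5]
gripper_width: 0.0366
time: 49.55
position: [0.6109, 0.1508, 0.3097]
tcp_rot: [0.0, 0.772, 0.635, 0.0]
ft_force: [-0.6, -1.4, -1.7]
gripper_width: 0.037
delta tool mm [2.200e+00 1.000e-01 2.702e+02] az -0.0023 yaw now -11.1 z [ 6.e-04 -6.e-04 -1.e+00]
```

View pics/w26.png

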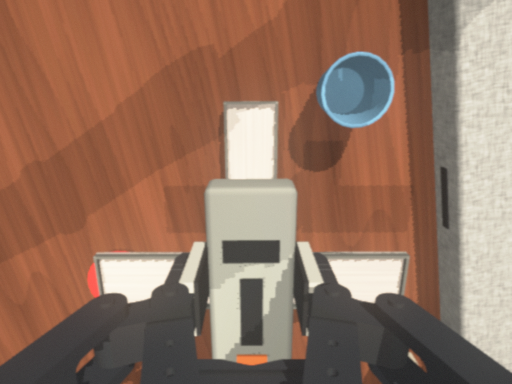

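```bash
python3 -m jog '[[1,29,0,0,0,0,-0.002],[1,0,0,30,0,0,0],[1,0,0,40,0,0,0],[1,0,0,40,0,0,0],[1,0,0,34,0,0,0],[1,0,0,0,0,0,0],[1,0,0,0,0,0,0],[1,0,0,0,0,0,0],[1,-12,0,0,0,0,0],[1,-13,0,0,0,0,0],[1,0,0,0,0,0,0],[1,0,0,0,0,0,0]]'
python3 - <<'E'
from lib import *
delta((.6120,.1547,.0395),-10.97);shot('wrist','w27')
E
```

```text
time: 50.8
position: [0.612, 0.1551, 0.1659]
tcp_rot: [0.0, 0.771, 0.636, 0.0]
ft_force: [0.8, 0.6, -0.2]
gripper_width: 0.0366
delta tool mm [-4.000e-01 -1.000e-01  1.264e+02] az 0.0002 yaw now -10.96 z [ 1.e-03 -1.e-04 -1.e+00]
```

View pics/w27.png

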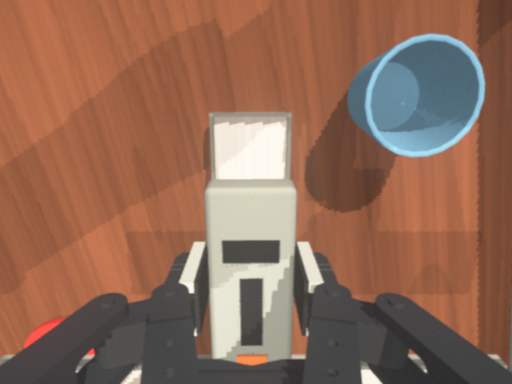

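```bash
python3 -m jog '[[1,0,0,20,0,0,0],[1,0,0,25,0,0,0],[1,0,0,25,0,0,0],[1,0,0,25,0,0,0],[1,0,0,21,0,0,0],[1,0,0,0,0,0,0],[1,0,0,0,0,0,0],[1,0,0,0,0,0,0],[1,0,0,0,0,0,0]]'
python3 -m jog '[[1,0,0,4,0,0,0],[1,0,0,4,0,0,0],[1,0,0,2,0,0,0],[1,0,0,1,0,0,0],[1,0,0,0,0,0,0],[1,0,0,0,0,0,0],[1,0,0,0,0,0,0]]'
```

```text
time: 51.75
position: [0.613, 0.1569, 0.0511]
tcp_rot: [0.001, 0.771, 0.637, 0.002]
ft_force: [-0.2, 0.5, -1.3]
gripper_width: 0.0368
time: 52.45
position: [0.6118, 0.1565, 0.0384]
tcp_rot: [0.0, 0.771, 0.637, 0.0]
ft_force: [0.2, -0.3, -1.1]
gripper_width: 0.0368
```

```bash
python3 -m jog '[[1,0,0,0.7,0,0,0],[1,0,0,0,0,0,0],[1,0,0,0,0,0,0]]'; python3 -m jog '[[-1,0,0,0,0,0,0],[-1,0,0,0,0,0,0],[-1,0,0,0,0,0,0],[-1,0,0,0,0,0,0],[-1,0,0,0,0,0,0],[-1,0,0,-20,0,0,0],[-1,20,0,-30,0,0,0],[-1,20,0,-40,0,0,0],[-1,20,0,-50,0,0,0],[-1,0,0,-50,0,0,0],[-1,0,0,-50,0,0,0],[-1,0,0,-50,0,0,0]]'; python3 -m jog '[[-1,-50,0,0,0,0,0],[-1,-50,0,0,0,0,0],[-1,0,0,0,0,0,0],[-1,0,0,0,0,0,0],[-1,0,0,0,0,0,0]]'; python3 - <<'E'
from lib import *
shot('wrist','w28')
E
```

```text
time: 52.75
position: [0.6117, 0.1564, 0.0376]
tcp_rot: [0.0, 0.771, 0.637, 0.0]
ft_force: [-0.3, -0.4, -1.3]
gripper_width: 0.0369
time: 53.95
position: [0.6222, 0.214, 0.3263]
tcp_rot: [0.0, 0.77, 0.637, 0.0]
ft_force: [1.1, 0.7, 1.5]
gripper_width: 0.085
time: 54.45
position: [0.6036, 0.117, 0.3238]
tcp_rot: [-0.001, 0.77, 0.638, 0.0]
ft_force: [0.2, -0.1, 0.5]
gripper_width: 0.0857
```

View pics/w28.png

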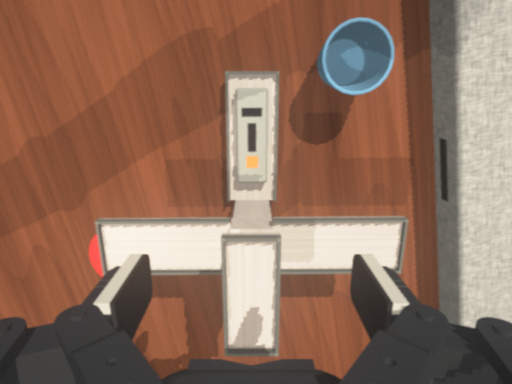

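```bash
python3 -m jog '[[-1,-45,6,0,0,0,0],[-1,-45,6,0,0,0,0],[-1,-45,6,0,0,0,0],[-1,-45,6,0,0,0,0],[-1,-45,6,0,0,0,0],[-1,-45,6,0,0,0,0],[-1,-45,6,0,0,0,0],[-1,-45,6,0,0,0,0],[-1,-45,6,0,0,0,0],[-1,-45,6,0,0,0,0],[-1,-45,6,0,0,0,0]]'; python3 -m jog '[[-1,0,0,0,0,0,0.14],[-1,0,0,0,0,0,0.14],[-1,0,0,0,0,0,0.14],[-1,0,0,0,0,0,0.14],[-1,0,0,0,0,0,0.14],[-1,0,0,0,0,0,0.14],[-1,0,0,0,0,0,0.14],[-1,0,0,0,0,0,0.14],[-1,0,0,40,0,0,0.12],[-1,0,0,45,0,0,0],[-1,0,0,45,0,0,0],[-1,0,0,0,0,0,0]]';python3 -m jog '[[-1,0,0,0,0,0,0],[-1,0,0,0,0,0,0],[-1,0,0,0,0,0,0]]';  python3 - <<'E'
from lib import *
im,C=shot('wrist','w29');r=remotes(im,C); delta((.5906,-.3907,.02),-82)
E
```

```text
time: 55.6
position: [0.577, -0.3827, 0.3236]
tcp_rot: [-0.0, 0.77, 0.639, 0.001]
ft_force: [0.2, 0.2, 0.9]
gripper_width: 0.0852
time: 56.8
position: [0.5724, -0.3772, 0.1841]
tcp_rot: [-0.007, 0.997, 0.072, -0.007]
ft_force: [-0.3, -0.5, -0.5]
gripper_width: 0.0856
time: 57.1
position: [0.5778, -0.3842, 0.1981]
tcp_rot: [0.002, 0.997, 0.071, 0.003]
ft_force: [-0.2, 0.7, 0.3]
gripper_width: 0.086
fan px [261. 162.] c [ 591.3 -392.4] size [103.5  37.7] yaw 8.1
delta tool mm [ 11.2   7.7 177.7] az 0.0026 yaw now -81.85 z [ 0.0053 -0.0037 -1.    ]
```

View pics/w29.png

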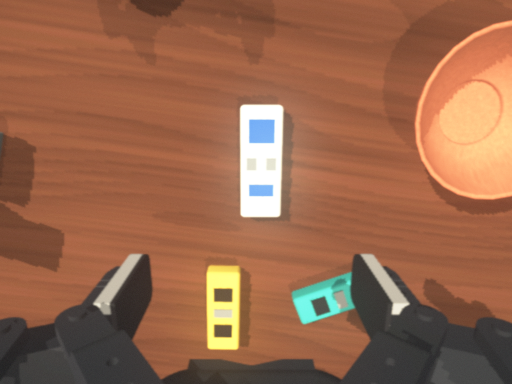

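```bash
python3 -m jog '[[-1,12,8.3,20,0,0,0],[-1,0,0,45,0,0,0],[-1,0,0,45,0,0,0],[-1,0,0,40,0,0,0],[-1,0,0,20,0,0,0],[-1,0,0,7,0,0,0],[-1,0,0,0,0,0,0],[-1,0,0,0,0,0,0],[-1,0,0,0,0,0,0],[-1,0,0,0,0,0,0],[-1,0,0,0,0,0,0]]';  python3 - <<'E'
from lib import *
im,C=shot('wrist','w30');delta((.5913,-.3919,.020),-81.9)
E
```

```text
time: 58.25
position: [0.5894, -0.3898, 0.0182]
tcp_rot: [0.001, 0.997, 0.071, 0.001]
ft_force: [-0.4, 0.4, 0.7]
gripper_width: 0.0856
delta tool mm [ 1.8  2.6 -2.2] az 0.0006 yaw now -81.87 z [ 1.1e-03 -6.0e-04 -1.0e+00]
```

View pics/w30.png

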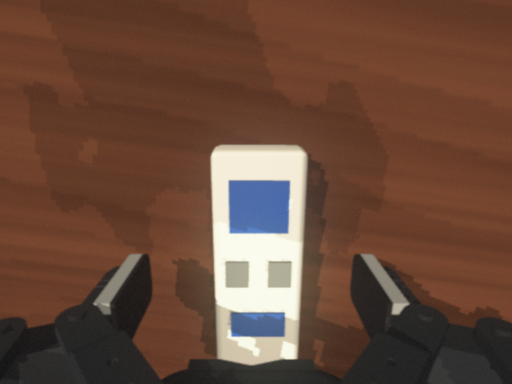

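```bash
python3 -m jog '[[-1,1.8,1.8,-1.8,0,0,0],[-1,0,0,0,0,0,0],[1,0,0,0,0,0,0],[1,0,0,0,0,0,0],[1,0,0,0,0,0,0],[1,0,0,0,0,0,0],[1,0,0,0,0,0,0],[1,0,0,0,0,0,0],[1,0,0,0,0,0,0],[1,0,0,0,0,0,0],[1,0,0,0,0,0,0],[1,0,0,0,0,0,0]]' 40; python3 - <<'E'
from lib import *
st=manip.state();print(st['position'],yaw())
E
python3 -m jog '[[1,0,0,-5,0,0,0],[1,0,0,-30,0,0,0],[1,0,0,-45,0,0,0],[1,0,0,-45,0,0,0],[1,0,0,-45,0,0,0],[1,0,0,-40,0,0,0],[1,0,0,-30,0,0,0],[1,0,0,0,0,0,0.12],[1,0,0,0,0,0,0.12],[1,0,0,0,0,0,0.095],[1,0,0,0,0,0,0],[1,0,0,0,0,0,0]]'; python3 - <<'E'
from lib import *
delta((.4898,.050,.26),-100.97);shot('wrist','w31')
E
```

```text
time: 59.5
position: [0.5909, -0.391, 0.0189]
tcp_rot: [0.0, 0.997, 0.071, 0.0]
ft_force: [0.3, -0.6, 0.4]
gripper_width: 0.037
[ 0.59092209 -0.39104162  0.01891785] (np.float64(-81.87160594968053), array([ 3.e-04, -3.e-04, -1.e+00]))
time: 60.7
position: [0.5906, -0.3907, 0.2584]
tcp_rot: [-0.0, 0.995, -0.095, -0.0]
ft_force: [-0.3, 0.6, -0.6]
gripper_width: 0.0367
delta tool mm [-182.7 -413.5   -1.3] az 0.0003 yaw now -100.95 z [-8.e-04  5.e-04 -1.e+00]
```

View pics/w31.png

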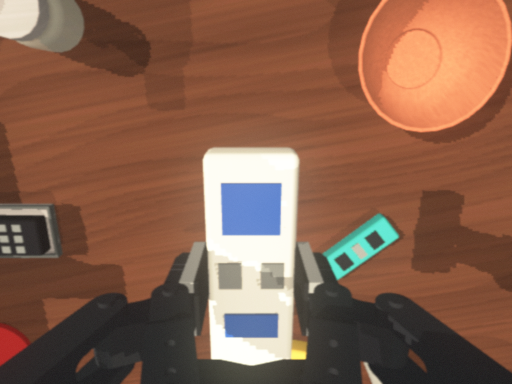

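```bash
python3 -m jog '[[1,-45,0,0,0,0,0],[1,-45,0,0,0,0,0],[1,-45,-15,0,0,0,0],[1,-47,-15,0,0,0,0],[1,0,-48,0,0,0,0],[1,0,-48,0,0,0,0],[1,0,-48,0,0,0,0],[1,0,-48,0,0,0,0],[1,0,-48,0,0,0,0],[1,0,-48,0,0,0,0],[1,0,-48,0,0,0,0],[1,0,-48,0,0,0,0]]';python3 -m jog '[[1,0,0,0,0,0,0],[1,0,0,0,0,0,0],[1,0,0,0,0,0,0],[1,0,0,0,0,0,0],[1,0,0,0,0,0,0]]'; python3 - <<'E'
from lib import *
delta((.4898,.050,.131),-100.97);shot('wrist','w32');shot('side','d5')
E
```

```text
time: 61.95
position: [0.4917, 0.0521, 0.2593]
tcp_rot: [-0.0, 0.995, -0.096, 0.001]
ft_force: [0.9, -0.5, -1.1]
gripper_width: 0.037
time: 62.45
position: [0.4916, 0.0487, 0.2589]
tcp_rot: [0.0, 0.995, -0.098, 0.0]
ft_force: [0.3, -0.8, -0.8]
gripper_width: 0.037
delta tool mm [ -2.1  -1.  127.9] az -0.0045 yaw now -101.23 z [ 2.e-04 -3.e-04 -1.e+00]
```

View pics/w32.png

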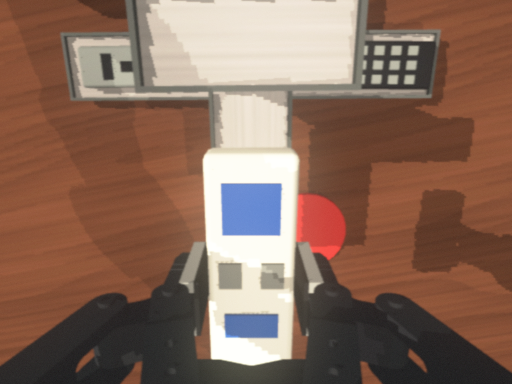

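```bash
python3 -m jog '[[1,-2,-1,20,0,0,-0.004],[1,0,0,30,0,0,0],[1,0,0,30,0,0,0],[1,0,0,25,0,0,0],[1,0,0,12,0,0,0],[1,0,0,0,0,0,0],[1,0,0,0,0,0,0],[1,0,0,0,0,0,0],[1,0,0,0,0,0,0]]';python3 -m jog '[[1,0,0,4,0,0,0],[1,0,0,4,0,0,0],[1,0,0,2,0,0,0],[1,0,0,1,0,0,0],[1,0,0,0,0,0,0],[1,0,0,0,0,0,0],[1,0,0,0,0,0,0]]'
```

```text
time: 63.45
position: [0.491, 0.0518, 0.1432]
tcp_rot: [-0.0, 0.996, -0.094, 0.001]
ft_force: [-0.6, -0.4, -0.2]
gripper_width: 0.0367
time: 64.15
position: [0.49, 0.0517, 0.1309]
tcp_rot: [-0.0, 0.996, -0.094, 0.0]
ft_force: [-0.9, 0.1, -0.9]
gripper_width: 0.0369
```

```bash
python3 -m jog '[[1,0,1.5,0.8,0,0,0],[1,0,0,0,0,0,0],[1,0,0,0,0,0,0]]'; python3 -m jog '[[-1,0,0,0,0,0,0],[-1,0,0,0,0,0,0],[-1,0,0,0,0,0,0],[-1,0,0,0,0,0,0],[-1,0,0,0,0,0,0],[-1,0,0,-20,0,0,0],[-1,0,0,-40,0,0,0],[-1,0,0,-50,0,0,0],[-1,0,0,-50,0,0,0],[-1,0,0,0,0,0,0],[-1,0,0,0,0,0,0],[-1,0,0,0,0,0,0]]'; python3 - <<'E'
from lib import *
shot('wrist','w33')
E
```

```text
time: 64.45
position: [0.4896, 0.0501, 0.13]
tcp_rot: [0.0, 0.996, -0.095, 0.0]
ft_force: [0.4, -0.4, -0.6]
gripper_width: 0.0372
time: 65.65
position: [0.4887, 0.0502, 0.2886]
tcp_rot: [0.0, 0.996, -0.094, -0.001]
ft_force: [-1.1, 1.0, -0.9]
gripper_width: 0.0852
```

View pics/w33.png

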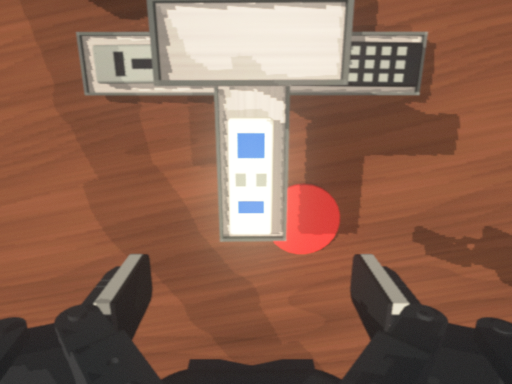

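```bash
python3 -m jog '[[-1,1,43,0,0,0,0],[-1,1,43,0,0,0,0],[-1,1,43,0,0,0,0],[-1,1,43,0,0,0,0],[-1,1,43,0,0,0,0],[-1,1,43,0,0,0,0],[-1,1,43,0,0,0,0],[-1,1,43,0,0,0,0],[-1,1,43,0,0,0,0],[-1,1,43,0,0,0,0],[-1,0,0,0,0,0,-0.14],[-1,0,0,0,0,0,-0.14]]';python3 -m jog '[[-1,0,0,45,0,0,-0.026],[-1,0,0,45,0,0,0],[-1,0,0,0,0,0,0],[-1,0,0,0,0,0,0],[-1,0,0,0,0,0,0],[-1,0,0,0,0,0,0]]';  python3 - <<'E'
from lib import *
im,C=shot('wrist','w34');r=remotes(im,C,['blind'])
if 'blind' in r: c,a=r['blind']; delta((*c,.02),a-90)
E
```

```text
time: 66.9
position: [0.4167, -0.3754, 0.2875]
tcp_rot: [-0.001, 0.999, 0.046, -0.002]
ft_force: [0.8, 1.3, -0.3]
gripper_width: 0.0854
time: 67.5
position: [0.42, -0.3754, 0.2027]
tcp_rot: [0.002, 0.998, 0.058, 0.002]
ft_force: [-0.6, -0.2, 0.6]
gripper_width: 0.0856
blind px [252. 162.] c [ 428.4 -376.5] size [93.4 34.2] yaw 6.8
delta tool mm [  7.7   1.6 182.5] az -0.0016 yaw now -83.3 z [ 0.0038 -0.0032 -1.    ]
```

View pics/w34.png

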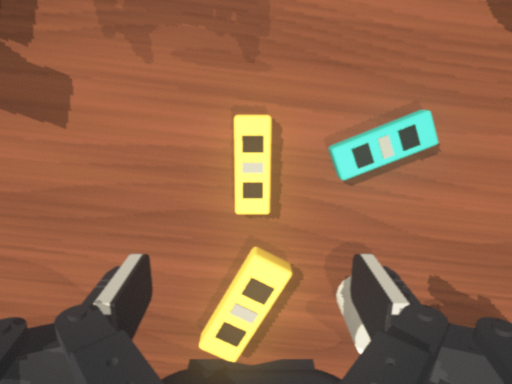

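```bash
python3 -m jog '[[-1,8.5,1.5,20,0,0,0],[-1,0,0,45,0,0,0],[-1,0,0,45,0,0,0],[-1,0,0,40,0,0,0],[-1,0,0,20,0,0,0],[-1,0,0,9,0,0,0],[-1,0,0,0,0,0,0],[-1,0,0,0,0,0,0],[-1,0,0,0,0,0,0],[-1,0,0,0,0,0,0],[-1,0,0,0,0,0,0]]';  python3 - <<'E'
from lib import *
im,C=shot('wrist','w35');delta((.4284,-.3764,.020),-83.2)
E
```

```text
time: 68.65
position: [0.4278, -0.3749, 0.022]
tcp_rot: [0.001, 0.998, 0.058, 0.001]
ft_force: [-0.2, 0.4, -0.5]
gripper_width: 0.0854
delta tool mm [0.6 1.7 1.7] az -0.0018 yaw now -83.3 z [ 1.1e-03 -7.0e-04 -1.0e+00]
```

View pics/w35.png

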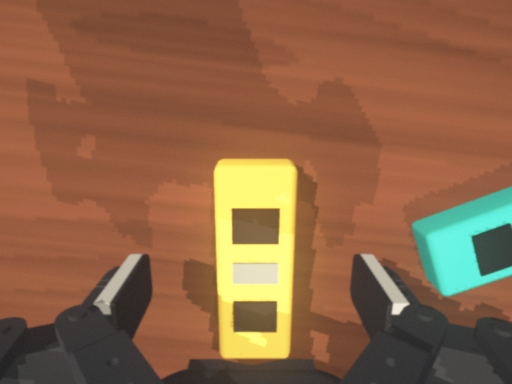

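```bash
python3 -m jog '[[-1,0.5,0.9,1.3,0,0,0],[-1,0,0,0,0,0,0],[1,0,0,0,0,0,0],[1,0,0,0,0,0,0],[1,0,0,0,0,0,0],[1,0,0,0,0,0,0],[1,0,0,0,0,0,0],[1,0,0,0,0,0,0],[1,0,0,0,0,0,0],[1,0,0,0,0,0,0],[1,0,0,0,0,0,0],[1,0,0,0,0,0,0]]' 40; python3 - <<'E'
from lib import *
st=manip.state();print(st['position'],yaw())
E
python3 -m jog '[[1,0,0,-5,0,0,0],[1,0,0,-30,0,0,0],[1,0,0,-45,0,0,0],[1,0,0,-45,0,0,0],[1,0,0,-45,0,0,0],[1,0,0,-45,0,0,0],[1,0,0,-45,0,0,0],[1,0,0,-20,0,0,0],[1,0,0,0,0,0,0],[1,0,0,0,0,0,0]]'
python3 -m jog '[[1,0,0,0,0,0,-0.14],[1,0,0,0,0,0,-0.14],[1,0,0,0,0,0,-0.14],[1,0,0,0,0,0,-0.14],[1,0,0,0,0,0,-0.14],[1,0,0,0,0,0,-0.14],[1,0,0,0,0,0,-0.14],[1,0,0,0,0,0,-0.14],[1,0,0,0,0,0,-0.14],[1,0,0,0,0,0,0],[1,0,0,0,0,0,0],[1,0,0,0,0,0,0]]'; python3 - <<'E'
from lib import *
delta((.588,.031,.30),-10.97);shot('wrist','w36')
E
```

```text
time: 69.9
position: [0.428, -0.3756, 0.0199]
tcp_rot: [0.0, 0.998, 0.058, 0.0]
ft_force: [0.1, -0.4, 1.9]
gripper_width: 0.0329
[ 0.42801064 -0.37556808  0.0198796 ] (np.float64(-83.30654142498337), array([ 5.e-04, -4.e-04, -1.e+00]))
time: 70.9
position: [0.4274, -0.3749, 0.2989]
tcp_rot: [-0.001, 0.998, 0.058, -0.0]
ft_force: [0.2, 0.8, -1.0]
gripper_width: 0.0329
time: 72.1
position: [0.4275, -0.375, 0.2986]
tcp_rot: [-0.001, 0.773, 0.635, -0.0]
ft_force: [-0.4, -0.5, -0.5]
gripper_width: 0.0329
delta tool mm [429.5  78.4  -1.1] az -0.0044 yaw now -11.22 z [-0.0016  0.0012 -1.    ]
```

View pics/w36.png

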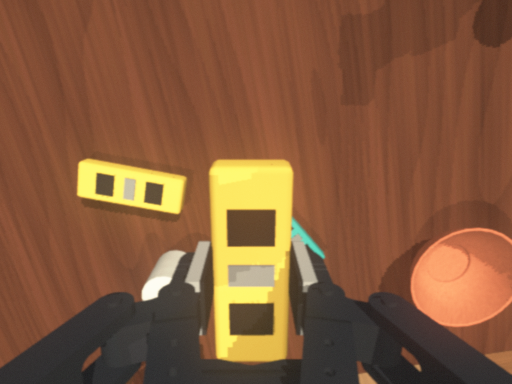

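```bash
python3 -m jog '[[1,42.9,7.8,0,0,0,0],[1,42.9,7.8,0,0,0,0],[1,42.9,7.8,0,0,0,0],[1,42.9,7.8,0,0,0,0],[1,42.9,7.8,0,0,0,0],[1,42.9,7.8,0,0,0,0],[1,42.9,7.8,0,0,0,0],[1,42.9,7.8,0,0,0,0],[1,42.9,7.8,0,0,0,0],[1,42.9,7.8,0,0,0,-0.004],[1,0,0,0,0,0,0],[1,0,0,0,0,0,0]]';python3 -m jog '[[1,0,0,20,0,0,0],[1,0,0,20,0,0,0],[1,0,0,0,0,0,0],[1,0,0,0,0,0,0],[1,0,0,0,0,0,0],[1,0,0,0,0,0,0],[1,0,0,0,0,0,0]]'; python3 - <<'E'
from lib import *
delta((.588,.0308,.228),-10.97);shot('wrist','w37')
E
```

```text
time: 73.35
position: [0.587, 0.0323, 0.2991]
tcp_rot: [-0.0, 0.77, 0.638, -0.0]
ft_force: [0.7, 0.0, -0.9]
gripper_width: 0.033
time: 74.05
position: [0.5875, 0.0305, 0.2607]
tcp_rot: [0.001, 0.771, 0.637, 0.001]
ft_force: [-0.5, 0.1, -0.1]
gripper_width: 0.0327
delta tool mm [ 0.4  0.4 32.7] az 0.0013 yaw now -10.89 z [ 1.8e-03  1.0e-04 -1.0e+00]
```

View pics/w37.png

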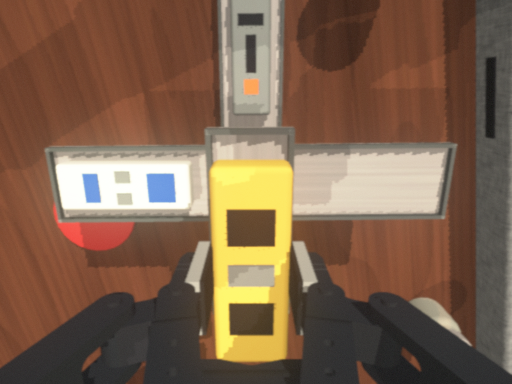

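```bash
python3 -m jog '[[1,0.3,0.4,10,0,0,0.001],[1,0,0,10,0,0,0],[1,0,0,4,0,0,0],[1,0,0,0,0,0,0],[1,0,0,0,0,0,0],[1,0,0,0,0,0,0],[1,0,0,0,0,0,0]]'; python3 - <<'E'
from lib import *
delta((.588,.0308,.228),-10.97);print(manip.state()['ft_force'])
E
```

```text
time: 74.8
position: [0.5877, 0.0308, 0.2361]
tcp_rot: [0.0, 0.771, 0.636, 0.0]
ft_force: [-0.6, 0.5, 0.2]
gripper_width: 0.0327
delta tool mm [0.  0.3 8.1] az 0.0005 yaw now -10.94 z [ 9.e-04  1.e-04 -1.e+00]
[-0.64761904  0.50300837  0.23403546]
```

```bash
python3 -m jog '[[1,0,0.2,3,0,0,0],[1,0,0,3,0,0,0],[1,0,0,1,0,0,0],[1,0,0,0,0,0,0],[1,0,0,0,0,0,0],[1,0,0,0,0,0,0]]';python3 -m jog '[[1,0,0,0.8,0,0,0],[1,0,0,0,0,0,0],[1,0,0,0,0,0,0]]'
```

```text
time: 75.4
position: [0.5877, 0.0308, 0.2288]
tcp_rot: [0.0, 0.771, 0.636, 0.0]
ft_force: [0.3, 0.1, 0.5]
gripper_width: 0.0329
time: 75.7
position: [0.5877, 0.0308, 0.2279]
tcp_rot: [0.0, 0.771, 0.636, 0.0]
ft_force: [-0.0, -0.3, -0.4]
gripper_width: 0.0328
```

```bash
python3 -m jog '[[-1,0,0,0,0,0,0],[-1,0,0,0,0,0,0],[-1,0,0,0,0,0,0],[-1,0,0,0,0,0,0],[-1,0,0,0,0,0,0],[-1,0,0,-20,0,0,0],[-1,0,0,-40,0,0,0],[-1,0,0,-50,0,0,0],[-1,0,0,0,0,0,0],[-1,0,0,0,0,0,0],[-1,0,0,0,0,0,0],[-1,0,0,0,0,0,0]]'; python3 - <<'E'
from lib import *
shot('wrist','w38')
E
```

```text
time: 76.9
position: [0.5869, 0.0307, 0.336]
tcp_rot: [-0.001, 0.771, 0.637, -0.001]
ft_force: [-1.1, 0.2, -0.4]
gripper_width: 0.0854
```

View pics/w38.png

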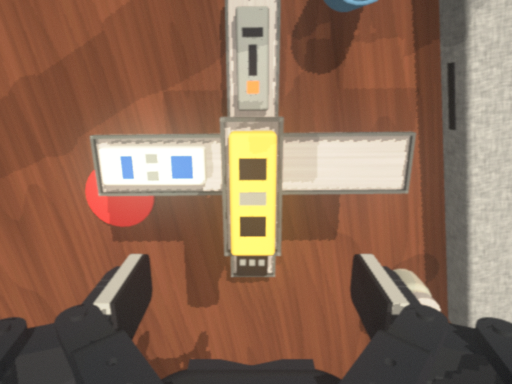

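```bash
python3 -m jog '[[-1,-37,0,-20,0,0,0],[-1,-37,0,0,0,0,0],[-1,0,0,0,0,0,0],[-1,0,0,0,0,0,0],[-1,0,0,0,0,0,0]]'; python3 - <<'E'
from lib import *
im,C=shot('wrist','w39'); 
cv2.imwrite('pics/w39c.png',cv2.resize(im[20:220,150:360],None,fx=2.8,fy=2.8,interpolation=cv2.INTER_CUBIC))
E
python3 -m jog '[[-1,-45,-20,0,0,0,0],[-1,-45,-20,0,0,0,0],[-1,-45,-20,0,0,0,0],[-1,-45,-20,0,0,0,0],[-1,0,0,0,0,0,0],[-1,0,0,0,0,0,0]]'; python3 - <<'E'
from lib import *
a,_=shot('scene','s9');b,_=shot('side','d9')
cv2.imwrite('pics/fin.png',cv2.resize(np.hstack([a[130:290,220:430],b[110:270,170:370]]),None,fx=1.9,fy=1.9,interpolation=cv2.INTER_CUBIC))
E
```

```text
time: 77.45
position: [0.5734, -0.0405, 0.357]
tcp_rot: [-0.001, 0.771, 0.637, -0.0]
ft_force: [0.1, 0.6, -0.2]
gripper_width: 0.0856
time: 78.1
position: [0.4607, -0.2035, 0.3579]
tcp_rot: [-0.0, 0.772, 0.636, 0.0]
ft_force: [-0.2, 0.5, -0.5]
gripper_width: 0.0853
```

View pics/w39c.png

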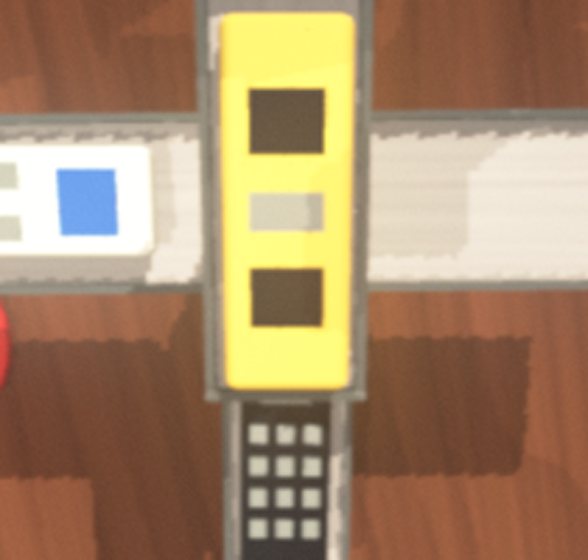

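View pics/fin.png

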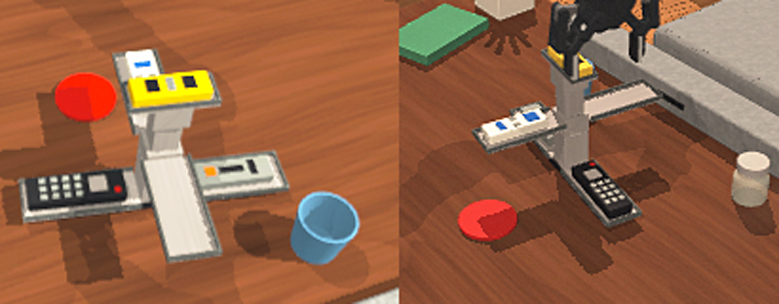

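View pics/s9.png

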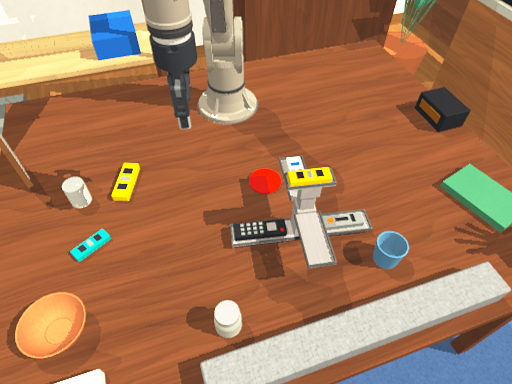

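```bash
python3 - <<'E'
from lib import *
im=cv2.imread('pics/w38.png')
cv2.imwrite('pics/w38c.png',cv2.resize(im[105:290,205:300],None,fx=3.2,fy=3.2,interpolation=cv2.INTER_CUBIC))
im=cv2.imread('pics/w39.png')
cv2.imwrite('pics/w39d.png',cv2.resize(im[0:170,205:300],None,fx=3.4,fy=3.4,interpolation=cv2.INTER_CUBIC))
E
```

```text
(no output)
```

View pics/w38c.png

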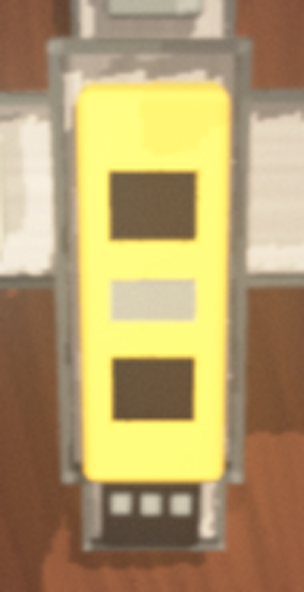

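View pics/w39d.png

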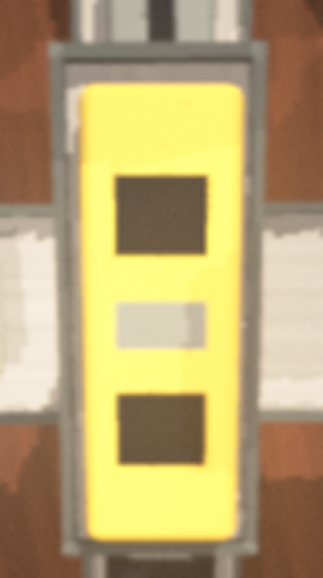

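```bash
python3 - <<'E'
from lib import *
st={'position':np.array([.5734,-.0405,.357]),'tcp_rot':np.array([-.001,.771,.637,0])/np.linalg.norm([.771,.637])}
C=cam('wrist',st); ax=np.array([.19,.982]); cr=np.array([.982,-.19])
u=lambda x:205+x/3.4
for n,pts,z in [('remote',[(83,83),(243,83),(236,541),(90,541)],.226),('tray',[(52,43),(266,43),(253,552),(65,552)],.214)]:
    P=np.array([pl(C,u(x),y/3.4,z)[:2]*1000 for x,y in pts]); print(n,(P@ax).round(1),(P@cr).round(1),(P@ax).mean().round(1),(P@cr).mean().round(1))
E
```

```text
remote [187.4 187.5  93.2  93.1] [556.4 588.9 589.4 556.3] 140.3 572.8
tray [197.1 197.1  88.2  88.2] [549.3 594.4 594.4 549.6] 142.6 571.9
```

```bash
python3 - <<'E'
from lib import *
print(manip.job_done(), manip.state()['time'])
E
```

```text
the job is handed in; nothing more can be done
the job is handed in; nothing more can be done
```

The stand is rebuilt and all four remotes, which were all present, are in their trays. I handed the job in at about 78 s of simulated time.

- **Middle tier:** it is fitted on the fixed base with its trays crossing the base's trays. It met its seat with the tool at 147 mm, the height expected when it is fully home.
- **Top tier:** it is fitted on the middle tier with its tray along the base's trays. It met its seat at 200 mm, also the expected height.
- **Bottom tier remotes:** the TV remote is in the -y tray and the soundbar remote in the +y tray.
- **Fan remote:** it is in the middle tier's tray on the robot's side.
- **Blind remote:** I took the small yellow one, and left the larger yellow one and the turquoise one alone. It is in the top tray.

**Last checks:** the wrist, scene and side pictures show all four remotes buttons up inside their rims, with the arm clear. The blind remote has the least room. It sits about 2 mm off centre lengthwise and 1 mm across, with about 2 mm left at the nearer end. I saw no contact with the jar, coaster or cup, and they look unmoved by eye; I did not measure them again. The wrist forces I read stayed below about 7 N.

**Disagreements:** the scene and side cameras differed by about 1 cm when I placed things with each one, so I used the wrist camera for grasping and placing. The wrist camera itself reads about 1 mm off sideways, and I allowed for that.

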